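# Second course of cartons in brick bond

## Task

Lay the second course of cartons on the wooden dispatch board in brick bond: the full-length carton goes lengthwise across the joint between the two cartons already lying there, half of it on each, and a half-length carton goes on either side of it, lengthwise too, so that the ends and sides of the upper course come flush with the course below. Set each carton down flat and let go of it without dropping it; do not shift the lower course, and leave the three-quarter-length carton and everything else where they are.

Things in the scene. Friction and masses are not known exactly. Their poses are not given: they have to be found in the camera images.
- board: fixed dispatch board of plywood, a plank 276 x 80 x 12 mm with an upright end board (80 mm wide, 12 mm thick, top 82 mm above the table) at its -x end; origin on the table under the middle of the lower course, x along its length away from the end board, y across, z up; the inner face of the end board is at x = -126.5 mm
- mid_spot (a point): point on the board's frame (axes as the board's): centre of the place for the full-length carton, straight above the joint of the lower course, 78 mm above the table (plank 12 + lower course 44 + 22)
- stop_spot (a point): the same for the half-length carton next to the end board: 95.5 mm from mid_spot towards the end board
- open_spot (a point): the same for the half-length carton at the open end: 95.5 mm from mid_spot away from the end board
- lower_a_center (a point): plain kraft cardboard carton, 124 x 46 x 44 mm (length x width x height), closed with a strip of tape along its top; this point is its centre, 22 mm above its underside; own x along its length, z up. Lies on the board as the lower course, 63 mm from its middle towards the end board; loose, about 0.2 kg
- lower_b_center (a point): plain kraft cardboard carton, 124 x 46 x 44 mm (length x width x height), closed with a strip of tape along its top; this point is its centre, 22 mm above its underside; own x along its length, z up. Lies on the board as the lower course, 63 mm from its middle towards the open end (2 mm gap to the other); loose, about 0.2 kg
- full_center (a point): plain kraft cardboard carton, 124 x 46 x 44 mm (length x width x height), closed with a strip of tape along its top; this point is its centre, 22 mm above its underside; own x along its length, z up. The full-length carton, standing loose on the table; about 0.2 kg
- half_a_center (a point): plain kraft cardboard carton, 59 x 46 x 44 mm (length x width x height), closed with a strip of tape along its top; this point is its centre, 22 mm above its underside; own x along its 59 mm length, z up. One of two like half-length cartons, standing loose on the table; about 0.1 kg
- half_b_center (a point): plain kraft cardboard carton, 59 x 46 x 44 mm (length x width x height), closed with a strip of tape along its top; this point is its centre, 22 mm above its underside; own x along its 59 mm length, z up. The other half-length carton; about 0.1 kg
- odd_center (a point): plain kraft cardboard carton, 92 x 46 x 44 mm (length x width x height), closed with a strip of tape along its top; this point is its centre, 22 mm above its underside; own x along its length, z up. A three-quarter-length carton among the others that is not wanted here; loose
Things that resemble listed ones, but are neither listed nor needed, are in the scene too. Leave any pink look-alike of the part that bears half_a_center alone.

How it is judged:
By the outcome, as a careful person would: the job done as asked, in the order asked, and still so for the second after the job is handed in, with the robot touching nothing.
It also fails if it takes over 72 s, if anything falls off the work surface, if the arm or the gripper's body presses on something with over 40 N, if the wrist force passes 120 N, or if a joint passes its speed limit or range.

## Robot

A 6-joint arm with a two-finger parallel gripper is mounted at the origin on the work surface; the furniture and walls round the work are solid. World frame = base frame: x ahead of the robot, y to its left, z up, the work surface at z = 0. Lengths are in mm, angles in degrees, forces in N, time in s.
With the tool pointing down it reaches from about 350 to 850 mm from the base axis. Payload 8.1 kg.
Tool frame: the origin (TCP) lies at the very end of the fingers, on their centre line; the grasp point (between the pads) lies 19 mm behind it (r.grip_depth is the distance from the TCP to the grasp point, in mm); z points along the fingers, y is the direction in which the jaws open and shut (so a half turn about z gives the same grasp; the last joint's range is limited). The gripper opens to 85 mm and grips with 20 to 120 N. Pads are 22 mm wide; open, the fingers measure 114 mm over their backs; the gripper's body (76 mm by 85 mm) begins 54 mm behind the grasp point. The pads swing forward as they close: fully open they stand 13 mm farther back than shut.
Start: joints at [-78.002, 7.471, 85.268, -0, 87.261, -4.893], TCP at [174.349, -574.114, 209.092] pointing down, gripper open.
Joint ranges: [-169.43, 169.43], [-51.17, 129.36], [1.28, 143.12], [-76.62, 256.62], [0, 156.53], [-152.29, 152.29]. Speed limits (degrees/s): [136.94, 136.94, 159.86, 180, 180, 180].

## Interface

Orientations are given as [roll, pitch, yaw] about the fixed x, y, z axes, in that order (R = Rz(yaw) Ry(pitch) Rx(roll)).
In Python, from bench import status, viewer, hand_in, r gives the robot as it stands.
- The arm moves only by the shell command python3 -m crank 'ROWS' [OPENING] [FORCE]. ROWS is a JSON object of lists of equal length, an entry for each row: "slide": the shift along the tool's x, y, z in m, a list of three; "twist": the turn about the tool's z in rad. A call has 1 to 8 rows; each row shifts and turns the commanded pose from where the row before left it, along the tool's axes as they then stand; what a row does not reach is not made up. A row lasts 1/10 s, in which the tool goes at most 50 mm and 8.59 degrees, less where a joint would pass 70% of its speed; a pose out of reach is approached as far as the arm can. A call with a gripper value outside its range is refused whole. OPENING is the closure, from 0 (fully open) to 1 (shut), set as the call begins (- or left out, the last holds). The fingers move at their own pace and stop on an object; FORCE is the grip in N (left out, the last holds). Time passes only in rows, so rows that do not move let the fingers close. It gives the time, the measured TCP pose, the force and the opening at its end, in the units of the state.
- status.sense(): the state, without advancing time (a new reading comes with each control period).
- viewer.snapshot(name): name is "scene" or "top" or "wrist"; returns a dict with "img" (420x560x3 uint8, red, green, blue), "fx", "fy", "cx", "cy" (pixels), "R" (3x3) and "t" (3): a world point X has camera coordinates R X + t; the wrist camera has in their place "hand_eye" (4x4, takes a point from camera to tool coordinates, whose origin is the TCP and whose axes are the flange's). Camera axes: x right, y down, z forward; pixel columns grow to the right and rows downward; lengths in mm; the calibration is good to about 2 mm. The wrist camera is an equidistant fisheye: a pixel r from the principal point sees the ray r / f radians off the axis. A picture is of the moment at which its call begins: read the wrist's pose just before it. There is no depth.
- hand_in(): hands the job in, once; it reports no verdict.
The state is a dict: "time": time; "joint_pos": joint angles; "qd": joint speeds; "joint_efforts": joint torques, N m; "tool_pos": TCP position; "tcp_rot": TCP orientation; "ft_force": force on the tool from outside, world axes, zero at the start; "wrist_torque": the same for the moment, N m; "finger_gap": finger opening in mm.
Only numpy, scipy, OpenCV 4.12 (cv2) and the standard library are available. Lean on these libraries where they do the work, as an engineer would, in place of code of your own. Each camera call takes 0.05 s, during which the arm holds its last target.

## Working session

There is one attempt and no reset: what is moved stays moved. The work goes in short steps, Python scripts to look and compute and a shell command to move; the robot and the scene stay as the last step left them, time stands still between calls to the robot, and variables do not carry over. Pictures are saved under pics/ and viewed, and the job is handed in when it is done.

```bash
ls; mkdir -p pics
python3 - <<'E'
from bench import status, viewer, r
import cv2
print(status.sense())
for n in("scene","top","wrist"):
    s=viewer.snapshot(n); cv2.imwrite(f"pics/{n}0.png",s["img"][:,:,::-1])
    print(n,{k:(v.tolist() if hasattr(v,'tolist') else v) for k,v in s.items() if k!="img"})
E
```

```text
pics
{'time': 0.0, 'joint_pos': array([-7.80004795e+01,  7.51288575e+00,  8.53285034e+01, -8.36755942e-04,
        8.72614845e+01, -4.89198881e+00]), 'qd': array([-0.04981874,  0.03451732, -0.11250349, -0.07056347,  0.02851155,
       -0.05020365]), 'joint_efforts': array([ 4.07749440e-05, -5.69389021e+01, -5.00556958e+01, -3.74018555e-04,
        1.43046014e-02, -9.43278991e-06]), 'tool_pos': array([ 174.24208389, -573.53734673,  208.07506783]), 'tcp_rot': array([-1.79897430e+02, -7.94013679e-03,  1.68915430e+01]), 'ft_force': array([-0.37551446,  0.00991791,  0.17859294]), 'wrist_torque': array([-0.02562859,  0.00590801, -0.03794657]), 'finger_gap': 85.44538247656608}
scene {'fx': 463.65241169880005, 'fy': 463.65241169880005, 'cx': 272.26632716805307, 'cy': 209.77557921841205, 'R': [[-0.8353079536962884, -0.5497817968082592, -0.0007735567214927457], [-0.3848736822898336, 0.5857593083812915, -0.7132729360667872], [0.3925975944556762, -0.5955048350290308, -0.7008859538360456]], 't': [425.77106266984214, 242.45733589589045, 1134.2086201646914]}
top {'fx': 434.08235859077837, 'fy': 434.08235859077837, 'cx': 284.4633713049674, 'cy': 206.6633140655605, 'R': [[-0.02459602061493266, -0.9996517417984617, -0.009561950073665946], [-0.990412906953714, 0.025667028259782405, -0.13573311091920515], [0.1359312675928666, 0.006131784374308056, -0.9906992942921597]], 't': [39.818257218764614, 484.91387043760915, 1049.881504094612]}
wrist {'fx': 325.19226210127806, 'fy': 325.19226210127806, 'cx': 280.9346743009666, 'cy': 207.76402774652982, 'hand_eye': [[0.0006900450225720006, -0.9441453020848214, -0.32952871254114724, 84.45670114122504], [0.9999997267310348, 0.000738921709646096, -2.3077281212172136e-05, -0.40183699743512324], [0.0002652842262897241, -0.3295286065668144, 0.9441455539684608, -165.0605806626322], [0.0, 0.0, 0.0, 1.0]]}
```

View pics/scene0.png

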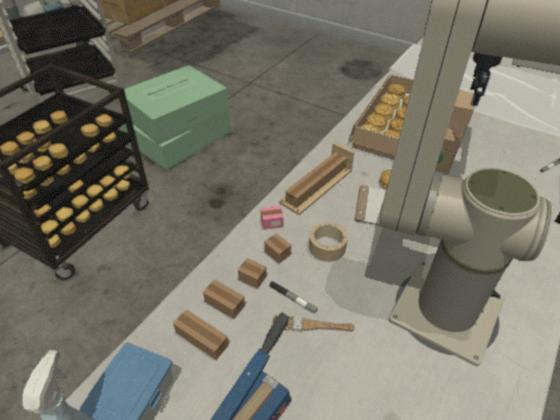

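View pics/top0.png

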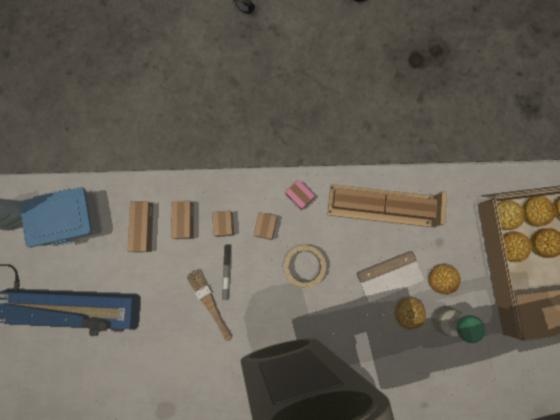

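View pics/wrist0.png

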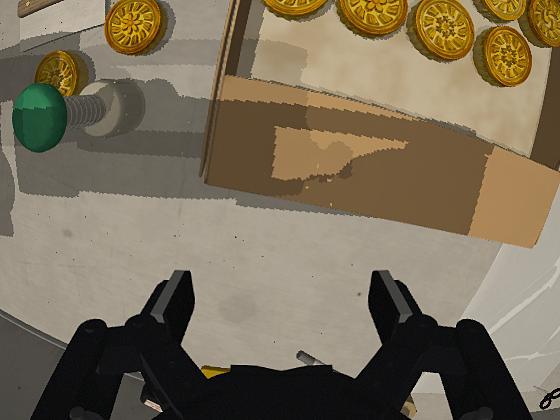

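The top view shows these cartons:
- (140,226): the longest, so the full-length one.
- (181,220): the three-quarter carton.
- (223,223) and (265,225): the brown halves.
- (299,194): the pink look-alike, to be left alone.

The board is at (385,205) with its end board on the right. I'll measure these next and enlarge the view.

```bash
cat > h.py <<'E'
import numpy as np, cv2
def ray_plane(s,uv,z):
    uv=np.atleast_2d(np.asarray(uv,float)); R=np.array(s["R"]);t=np.array(s["t"])
    d=np.c_[(uv[:,0]-s["cx"])/s["fx"],(uv[:,1]-s["cy"])/s["fy"],np.ones(len(uv))]@R
    c=-R.T@t
    return c+d*((z-c[2])/d[:,2])[:,None]
def proj(s,X):
    X=np.atleast_2d(X); c=X@np.array(s["R"]).T+np.array(s["t"])
    return np.c_[c[:,0]/c[:,2]*s["fx"]+s["cx"],c[:,1]/c[:,2]*s["fy"]+s["cy"]]
E
python3 - <<'E'
from bench import viewer
import cv2,numpy as np
from h import *
s=viewer.snapshot("top"); im=s["img"][:,:,::-1].copy()
cv2.imwrite("pics/crop1.png",cv2.resize(im[175:260,120:320],None,fx=4,fy=4,interpolation=cv2.INTER_CUBIC))
cv2.imwrite("pics/crop2.png",cv2.resize(im[170:240,315:460],None,fx=5,fy=5,interpolation=cv2.INTER_CUBIC))
hsv=cv2.cvtColor(im,cv2.COLOR_BGR2HSV)
for p in [(140,226),(181,220),(223,223),(265,225),(385,205),(134,226),(299,194),(160,225)]: print(p,hsv[p[1],p[0]])
m=((hsv[...,0]<22)&(hsv[...,1]>75)&(hsv[...,2]>40)).astype(np.uint8)*255
cv2.imwrite("pics/mask1.png",m)
cs,_=cv2.findContours(m,cv2.RETR_EXTERNAL,cv2.CHAIN_APPROX_NONE)
for c in cs:
    if cv2.contourArea(c)>150:
        P=ray_plane(s,c[:,0,:],44)[:,:2].astype(np.float32)
        q=cv2.minAreaRect(P); print(cv2.boundingRect(c),np.round(q[0],1),np.round(q[1],1),round(q[2],1))
E
```

```text
(140, 226) [ 15 100 130]
(181, 220) [ 14 103 131]
(223, 223) [ 15 103 131]
(265, 225) [ 15 105 129]
(385, 205) [ 15 116  99]
(134, 226) [ 15 103 136]
(299, 194) [ 15 109 122]
(160, 225) [ 18  30 153]
(33, 305, 84, 12) [244.7 538.5] [202.9  19.7] 85.5
(394, 298, 32, 32) [ 219.8 -264.2] [74.1 72.1] 88.6
(201, 294, 30, 46) [222.6 193. ] [115.7  26.4] 31.8
(188, 271, 18, 19) [310.  244.2] [38.  32.1] 26.6
(428, 264, 33, 31) [ 298.6 -352.8] [72.  75.3] 24.5
(374, 253, 40, 22) [ 338.6 -231.6] [ 19.9 104.8] 20.0
(284, 246, 42, 41) [338.2 -17.5] [99.4 96.1] 88.6
(254, 213, 23, 26) [439.2  76.2] [45.6 59. ] 76.3
(213, 211, 20, 25) [447.1 181.4] [58.6 46.6] 3.3
(128, 202, 24, 50) [444.7 384.6] [ 54.5 121.1] 88.7
(172, 201, 21, 38) [459.7 280.9] [92.1 49.4] 0.6
(479, 190, 81, 150) [ 328.8 -566.4] [341.8 202.6] 5.5
(328, 185, 119, 42) [ 480.2 -225.3] [288.2  87.4] 84.7
(290, 184, 21, 21) [515.6 -11.2] [58.2 17.7] 43.0
```

View pics/crop1.png

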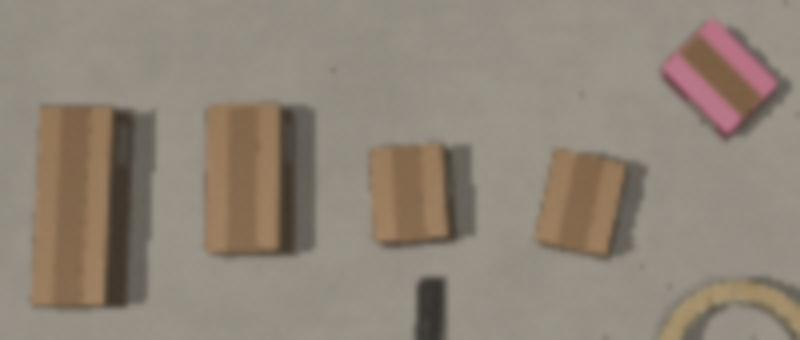

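View pics/crop2.png

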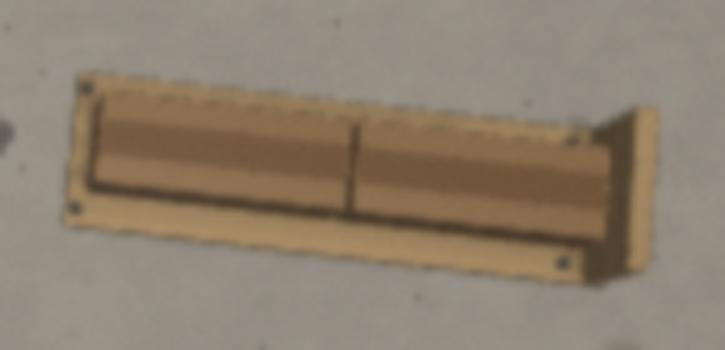

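Run:
```python
from bench import viewer,status
from h import *
s=viewer.snapshot("top")
c2=lambda a:np.array(a)/5+np.array([315,170])-0.4
c1=lambda a:np.array(a)/4+np.array([120,175])-0.4
P=ray_plane(s,c2([(102,95),(92,187),(610,143),(603,240),(355,125),(350,213)]),56)
print(P.round(1)); a=(P[0]+P[1])/2;b=(P[2]+P[3])/2
print("len",np.linalg.norm(a-b),"mid",(a+b)/2,"joint",(P[4]+P[5])/2,"yaw",np.degrees(np.arctan2(*(a-b)[[1,0]])))
print("widths",np.linalg.norm(P[0]-P[1]),np.linalg.norm(P[2]-P[3]))
for n,q in dict(full=[(40,106),(112,106),(105,305),(30,305)],odd=[(207,103),(280,103),(278,252),(206,252)],h1=[(370,146),(443,143),(448,241),(377,244)],h2=[(555,150),(627,160),(607,256),(536,242)]).items():
    P=ray_plane(s,c1(q),44); print(n,P.mean(0).round(1),"len",np.linalg.norm((P[0]+P[1]-P[2]-P[3])/2).round(1),"w",np.linalg.norm((P[1]+P[2]-P[0]-P[3])/2).round(1),"yaw",np.degrees(np.arctan2(*((P[0]+P[1]-P[2]-P[3])[[1,0]]))).round(1))
```

```text
[[ 524.2  -97.6   56. ]
 [ 478.7  -90.9   56. ]
 [ 493.9 -344.3   56. ]
 [ 446.4 -337.5   56. ]
 [ 506.  -220.6   56. ]
 [ 462.7 -215.8   56. ]]
len 248.58102849836297 mid [ 485.79126058 -217.58288752   56.        ] joint [ 484.37579333 -218.20459722   56.        ] yaw 82.76261027240179
widths 45.89737945548511 47.952823611922625
full [446.1 390.5  44. ] len 123.0 w 45.4 yaw -1.2
odd [460.6 285.1  44. ] len 92.4 w 44.8 yaw -0.1
h1 [447.9 182.2  44. ] len 60.7 w 44.4 yaw 3.2
h2 [439.9  76.6  44. ] len 59.1 w 44.6 yaw -12.8
```

```bash
python3 -m crank '{"slide":[[0,0,-0.03],[0,0,-0.03],[0.035,-0.025,0],[0.035,-0.025,0],[0.035,-0.025,0],[0.035,-0.025,0],[0.035,-0.025,0],[0.035,-0.025,0]],"twist":[0,0,0,0,0,0,0,0]}' 0
python3 -m crank '{"slide":[[0.035,-0.024,0],[0.035,-0.024,0],[0.035,-0.024,0],[0.035,-0.024,0],[0.035,-0.024,0],[0.034,-0.022,0],[0,0,0],[0,0,0]],"twist":[0,0,0,0,0,0,0,0]}'
python3 -m crank '{"slide":[[0,0,0],[0,0,0],[0,0,0],[0,0,0],[0,0,0],[0,0,0],[0,0,0],[0,0,0]],"twist":[-0.144,-0.144,-0.144,-0.144,-0.144,-0.144,-0.144,-0.144]}'
python3 -m crank '{"slide":[[0,0,0],[0,0,0]],"twist":[0,0]}'
cat >> h.py <<'E'
from scipy.spatial.transform import Rotation as Ro
def wsnap(name=None):
    from bench import status,viewer
    st=status.sense(); s=viewer.snapshot("wrist")
    T=np.eye(4);T[:3,:3]=Ro.from_euler("xyz",st["tcp_rot"],degrees=True).as_matrix();T[:3,3]=st["tool_pos"]
    s["M"]=T@np.array(s["hand_eye"]); s["st"]=st
    if name: cv2.imwrite(f"pics/{name}.png",s["img"][:,:,::-1])
    return s
def wray(s,uv,z):
    uv=np.atleast_2d(np.asarray(uv,float)); a=(uv-[s["cx"],s["cy"]])/s["fx"]; th=np.linalg.norm(a,axis=1)
    k=np.sin(th)/np.maximum(th,1e-9); d=np.c_[a*k[:,None],np.cos(th)]@s["M"][:3,:3].T; c=s["M"][:3,3]
    return c+d*((z-c[2])/d[:,2])[:,None]
def wproj(s,X):
    X=np.atleast_2d(X); p=(X-s["M"][:3,3])@s["M"][:3,:3]; n=np.linalg.norm(p[:,:2],axis=1); th=np.arctan2(n,p[:,2])
    return p[:,:2]/n[:,None]*th[:,None]*s["fx"]+[s["cx"],s["cy"]]
E
python3 -c "
from h import *
s=wsnap('w1'); print(s['st']['time'],s['st']['tool_pos'],s['st']['tcp_rot'])"
```

```text
time: 1.05
tool_pos: [332.4, -368.0, 269.1]
tcp_rot: [180.0, -0.0, 16.9]
ft_force: [0.4, 0.1, 0.0]
finger_gap: 85.2
time: 1.85
tool_pos: [490.7, -172.2, 268.8]
tcp_rot: [-180.0, 0.0, 17.0]
ft_force: [-0.1, -0.6, -0.8]
finger_gap: 84.9
time: 2.65
tool_pos: [489.6, -174.4, 269.1]
tcp_rot: [-180.0, 0.0, 83.1]
ft_force: [0.0, -0.3, -0.1]
finger_gap: 85.0
time: 2.85
tool_pos: [489.9, -173.9, 269.1]
tcp_rot: [-180.0, 0.0, 82.6]
ft_force: [0.5, 0.2, -0.0]
finger_gap: 85.5
2.85 [ 489.91389985 -173.85352376  269.11349838] [-1.79995270e+02  1.17356549e-02  8.25621457e+01]
```

View pics/w1.png

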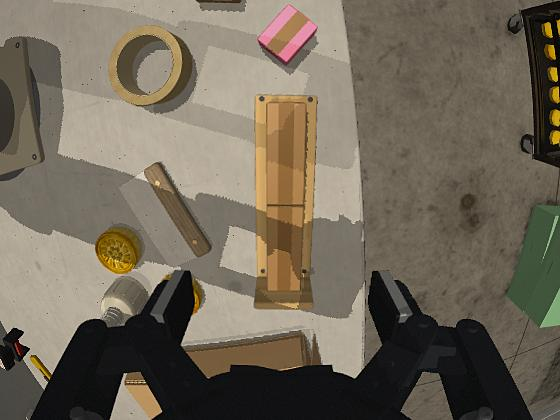

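The wrist view shows the board from (255,95) to (312,308), with the joint at (285,205). I'll enlarge it to read the corners.

Run:
```python
import cv2
im=cv2.imread("pics/w1.png"); 
cv2.imwrite("pics/w1a.png",cv2.resize(im[85:185,235:335],None,fx=6,fy=6,interpolation=cv2.INTER_CUBIC))
cv2.imwrite("pics/w1b.png",cv2.resize(im[190:320,235:335],None,fx=4.5,fy=4.5,interpolation=cv2.INTER_CUBIC))
```

```text
(no output)
```

View pics/w1a.png

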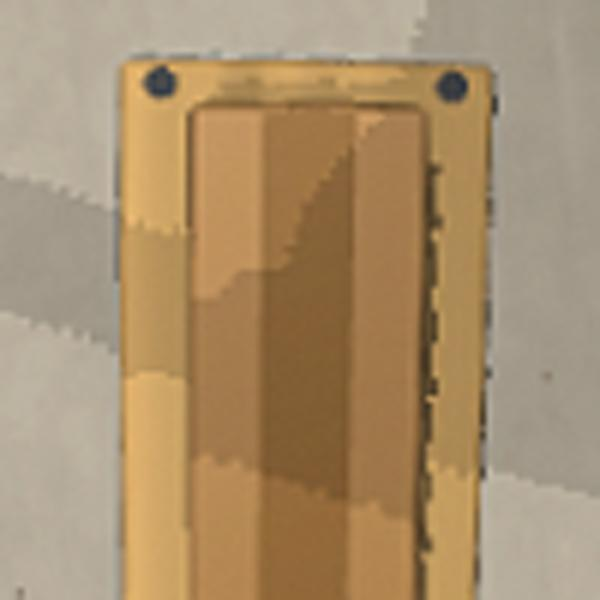

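View pics/w1b.png

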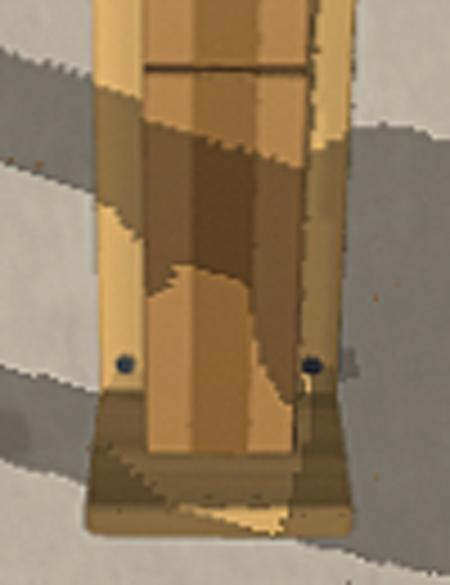

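```bash
cat > b.py <<'E'
import numpy as np, cv2
E
python3 - <<'E'
from h import *
from bench import viewer
s=viewer.snapshot("wrist")
T=np.eye(4);T[:3,:3]=Ro.from_euler("xyz",[-179.995,0.012,82.6],degrees=True).as_matrix();T[:3,3]=[489.9,-173.9,269.1]
s["M"]=T@np.array(s["hand_eye"])
a=np.array([(190,105),(424,105)])/6+[235,85]-.4
j=np.array([(146,67),(309,69)])/4.5+[235,190]-.4
e=np.array([(148,454),(297,454)])/4.5+[235,190]-.4
A,J,E=[wray(s,x,56)[:,:2] for x in(a,j,e)]
for n,x in zip("AJE",(A,J,E)): print(n,x.round(1).tolist(),x.mean(0).round(1),np.linalg.norm(x[0]-x[1]).round(1))
d=A.mean(0)-E.mean(0); print(np.linalg.norm(d),np.degrees(np.arctan2(d[1],d[0])),(A.mean(0)+E.mean(0))/2)
p=np.array([(118,62),(493,65)])/6+[235,85]-.4
print("plank open end",wray(s,p,12)[:,:2].round(1))
E
```

```text
A [[482.8, -91.0], [527.1, -96.6]] [505.  -93.8] 44.6
J [[466.7, -213.6], [510.8, -219.9]] [ 488.7 -216.8] 44.5
E [[449.1, -338.0], [494.6, -343.9]] [ 471.8 -341. ] 45.9
249.3657836168967 82.3586181903969 [ 488.38490129 -217.38822922]
plank open end [[466.9 -79.8]
 [545.9 -90.4]]
```

```bash
python3 -m crank '{"slide":[[0.039,-0.0116,0],[0.039,-0.0116,0],[0.039,-0.0116,0],[0.039,-0.0116,0],[0.039,-0.0116,0],[0.039,-0.0116,0],[0.039,-0.0116,0]],"twist":[0,0,0,0,0,0,0]}' 0
python3 -m crank '{"slide":[[0.039,-0.0116,0],[0.039,-0.0116,0],[0.039,-0.0116,0],[0.039,-0.0116,0],[0.039,-0.0116,0],[0.039,-0.0116,0],[0.039,-0.0116,0]],"twist":[0,0,0,0,0,0,0]}'
python3 -m crank '{"slide":[[0,0,0],[0,0,0],[0,0,0],[0,0,0],[0,0,0],[0,0,0]],"twist":[-0.14,-0.14,-0.14,-0.14,-0.14,-0.14]}'
python3 -m crank '{"slide":[[0,0,0],[0,0,0],[0,0,0],[0,0,0],[0,0,0],[0,0,0],[0,0,0],[0,0,0]],"twist":[-0.14,-0.14,-0.14,-0.14,-0.14,-0.14,0,0]}'
cat > pk.py <<'E'
import sys
from h import *
def tops(name,z=44):
    s=wsnap(name); st=s["st"]; print(st["time"],st["tool_pos"].round(1),st["tcp_rot"].round(2))
    hsv=cv2.cvtColor(s["img"],cv2.COLOR_RGB2HSV)
    m=((hsv[...,0]<22)&(hsv[...,1]>75)&(hsv[...,2]>70)).astype(np.uint8)*255
    cs,_=cv2.findContours(m,cv2.RETR_EXTERNAL,cv2.CHAIN_APPROX_NONE)
    for c in cs:
        if cv2.contourArea(c)>600:
            q=cv2.minAreaRect(wray(s,c[:,0,:],z)[:,:2].astype(np.float32)); print(cv2.boundingRect(c),np.round(q[0],1),np.round(q[1],1),round(q[2],1))
    return s
if __name__=="__main__": tops(sys.argv[1])
E
python3 pk.py w2
```

```text
time: 3.65
tool_pos: [443.1, 109.3, 269.3]
tcp_rot: [180.0, -0.0, 82.7]
ft_force: [0.9, -0.2, -0.1]
finger_gap: 85.5
time: 4.35
tool_pos: [396.4, 390.5, 269.2]
tcp_rot: [180.0, -0.0, 82.7]
ft_force: [1.4, -1.0, 0.1]
finger_gap: 85.5
time: 4.95
tool_pos: [396.9, 388.8, 269.0]
tcp_rot: [-180.0, 0.0, 131.2]
ft_force: [-1.0, -0.3, -0.2]
finger_gap: 85.7
time: 5.75
tool_pos: [396.9, 388.8, 269.1]
tcp_rot: [-180.0, -0.0, 178.8]
ft_force: [0.1, -0.1, 0.1]
finger_gap: 85.3
5.75 [396.9 388.8 269.1] [-180.     -0.    178.83]
(0, 211, 30, 47) [491.7 -85.9] [93.1 92.7] 81.7
(115, 186, 37, 47) [445.8 188. ] [65.5 52. ] 3.3
(61, 184, 37, 45) [439.2  91.4] [68.6 68.3] 76.5
(185, 178, 44, 73) [455.9 290.8] [99.7 53.1] 0.1
(266, 155, 37, 97) [443.7 392. ] [ 45.9 129.1] 88.9
(0, 112, 55, 68) [340.6  -0.4] [132.4 102.2] 87.2
(160, 83, 39, 43) [312.1 266.4] [46.1 35.5] 29.5
(311, 27, 194, 54) [244.9 564.2] [273.9  25.3] 86.1
(119, 9, 52, 74) [226.5 216.6] [111.2  27.4] 31.7
```

View pics/w2.png

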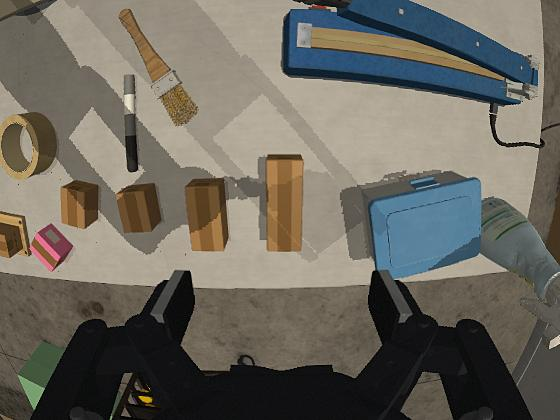

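In this view the full carton is at (285,203), the three-quarter at (207,215), the halves at (138,208) and (80,204), and the pink one at (52,247). The one in the middle is the longest, so it's the full-length carton. I'll confirm in a crop.

Run:
```python
import cv2
im=cv2.imread("pics/w2.png"); 
cv2.imwrite("pics/w2a.png",cv2.resize(im[145:260,175:315],None,fx=5,fy=5,interpolation=cv2.INTER_CUBIC))
```

```text
(no output)
```

View pics/w2a.png

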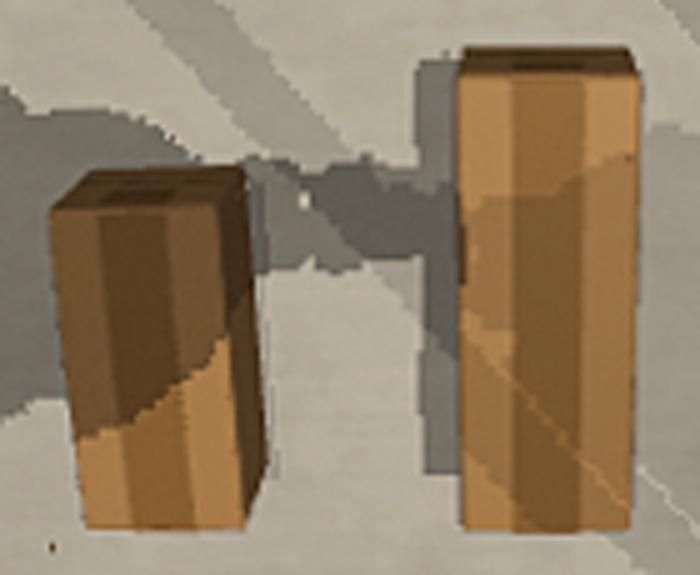

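Run:
```python
from h import *
s=wsnap()
q=np.array([(459,73),(639,74),(630,531),(463,531)])/5+[175,145]-.4
P=wray(s,q,44)[:,:2]; print(s["st"]["tool_pos"],P.round(1).tolist(),P.mean(0)); d=P[2]+P[3]-P[0]-P[1]; print(np.linalg.norm(d)/2,np.degrees(np.arctan2(d[1],d[0])))
```

```text
[396.85463293 388.86659599 269.10548269] [[384.0, 371.7], [385.0, 415.5], [508.4, 413.4], [507.5, 368.6]] [446.22079778 392.33102606]
123.52206723192978 -1.2109907644240026
```

```bash
python3 -m crank '{"slide":[[-0.0246,0.0022,0],[-0.0246,0.0023,0],[0,0,0.04],[0,0,0.04],[0,0,0.04],[0,0,0.04],[0,0,0.02],[0,0,0]],"twist":[0,0,0,0,0,0,0,0]}' 0
python3 -c "
from h import *
wsnap('w3')"
```

```text
time: 6.65
tool_pos: [443.4, 390.7, 84.6]
tcp_rot: [-179.7, -0.4, 179.0]
ft_force: [-0.0, 0.3, -0.2]
finger_gap: 84.9
```

View pics/w3.png

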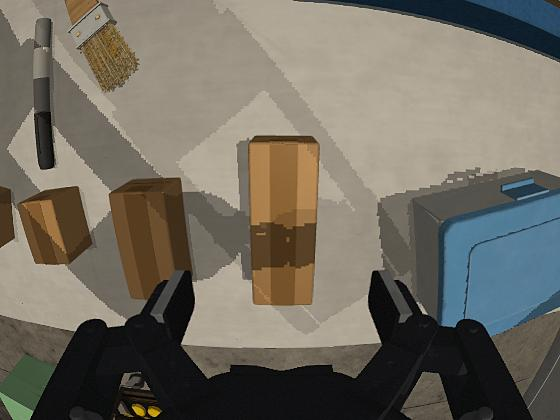

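Full carton centred between the jaws (carton at x≈283, jaws ≈281). I'll descend now.

```bash
python3 -m crank '{"slide":[[0,0,0.025],[0,0,0.025],[0,0,0.018],[0,0,0],[0,0,0],[0,0,0]],"twist":[0,0,0,0,0,0]}' 0
```

```text
time: 7.3
tool_pos: [447.7, 393.9, 23.8]
tcp_rot: [179.9, 0.2, 179.1]
ft_force: [0.4, -0.3, -0.3]
finger_gap: 85.2
```

```bash
python3 -m crank '{"slide":[[0,0,0.008],[0,0,0.007],[0,0,0],[0,0,0],[0,0,0]],"twist":[0,0,0,0,0]}' 0
python3 -m crank '{"slide":[[0,0,0],[0,0,0],[0,0,0],[0,0,0],[0,0,0],[0,0,0],[0,0,0],[0,0,0]],"twist":[0,0,0,0,0,0,0,0]}' 0.75 30
```

```text
time: 7.8
tool_pos: [446.1, 392.7, 6.1]
tcp_rot: [-180.0, -0.0, 179.1]
ft_force: [-0.3, 0.1, 0.5]
finger_gap: 85.7
time: 8.6
tool_pos: [446.3, 392.9, 6.4]
tcp_rot: [180.0, 0.0, 179.2]
ft_force: [-0.5, -0.3, 3.5]
finger_gap: 45.1
```

```bash
python3 -m crank '{"slide":[[0,0,-0.01],[0,0,-0.03],[0,0,-0.04],[0,0,-0.04],[0,0,-0.04],[0,0,-0.03],[0,0,-0.01],[0,0,0]],"twist":[0,0,0,0,0,0,0,0]}'
python3 -c "
from h import *
wsnap('w4')"
```

```text
time: 9.4
tool_pos: [446.7, 393.1, 207.5]
tcp_rot: [179.9, 0.1, 179.2]
ft_force: [-0.5, 0.1, -3.2]
finger_gap: 45.1
```

View pics/w4.png

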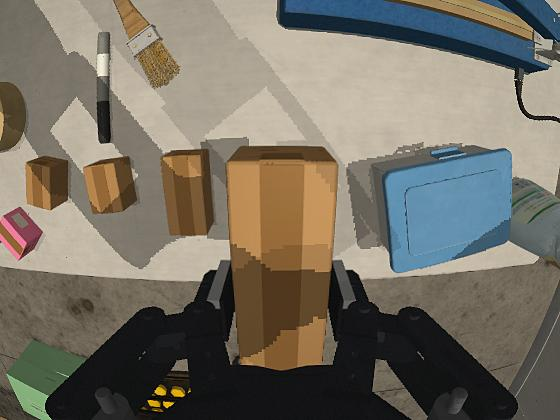

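```bash
python3 - <<'E'
from h import *
s=wsnap(); st=s["st"]; print(st["tool_pos"],st["tcp_rot"])
P=wray(s,[(228,161),(337,161)],st["tool_pos"][2]+37.7); d=P-st["tool_pos"]; print(d.round(1))
E
python3 -m crank '{"slide":[[0,0,0],[0,0,0],[0,0,0],[0,0,0],[0,0,0],[0,0,0]],"twist":[0.14,0.141,0.141,0.141,0.14,0.14]}'
python3 -m crank '{"slide":[[0,0,0],[0,0,0],[0,0,0],[0,0,0],[0,0,0],[0,0,0],[0,0,0],[0,0,0]],"twist":[0.141,0.141,0.141,0.141,0.141,0.14,0,0]}'
python3 -m crank '{"slide":[[-0.025,0.005,0],[-0.04,0.008,0],[-0.04,0.008,0],[-0.04,0.008,0],[-0.04,0.008,0],[-0.04,0.008,0],[-0.04,0.008,0],[-0.04,0.008,0]],"twist":[0,0,0,0,0,0,0,0]}'
python3 -m crank '{"slide":[[-0.04,0.008,0],[-0.04,0.008,0],[-0.04,0.008,0],[-0.04,0.008,0],[-0.04,0.008,0],[-0.04,0.008,0],[-0.03,0.007,0],[0,0,0]],"twist":[0,0,0,0,0,0,0,0]}'
python3 -m crank '{"slide":[[0,0,0],[0,0,0]],"twist":[0,0]}'
python3 -c "
from h import *
from bench import viewer
s=wsnap('w5');print(s['st']['tool_pos'],s['st']['tcp_rot'])
t=viewer.snapshot('top');cv2.imwrite('pics/t5.png',cv2.resize(t['img'][150:260,300:480,::-1],None,fx=4,fy=4,interpolation=cv2.INTER_CUBIC))"
```

```text
[445.80073897 392.46328393 205.19083508] [-1.79972810e+02 -3.60875703e-02  1.79150747e+02]
[[-61.3 -20.   37.7]
 [-60.7  23.7  37.7]]
time: 10.1
tool_pos: [444.7, 391.7, 202.5]
tcp_rot: [-179.7, -0.0, 130.5]
ft_force: [-0.8, 0.7, -3.0]
finger_gap: 44.7
time: 10.9
tool_pos: [445.2, 392.0, 203.8]
tcp_rot: [-179.8, 0.1, 82.7]
ft_force: [0.3, 0.2, -3.7]
finger_gap: 45.0
time: 11.7
tool_pos: [465.9, 80.7, 205.4]
tcp_rot: [-180.0, 0.0, 82.7]
ft_force: [1.1, 0.3, -2.4]
finger_gap: 45.1
time: 12.5
tool_pos: [484.7, -196.1, 205.1]
tcp_rot: [-179.9, 0.1, 82.4]
ft_force: [-0.2, 0.6, -1.9]
finger_gap: 45.0
time: 12.7
tool_pos: [485.1, -191.7, 205.5]
tcp_rot: [-179.9, -0.0, 82.6]
ft_force: [1.0, 0.9, -2.7]
finger_gap: 45.2
[ 485.12406465 -191.69953     205.51436606] [-1.79944369e+02 -4.20053189e-02  8.25551708e+01]
```

View pics/w5.png

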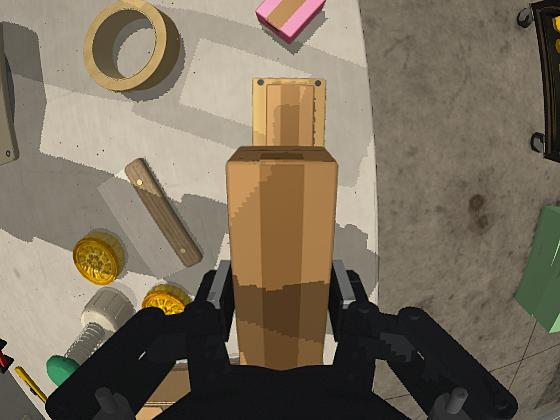

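View pics/t5.png

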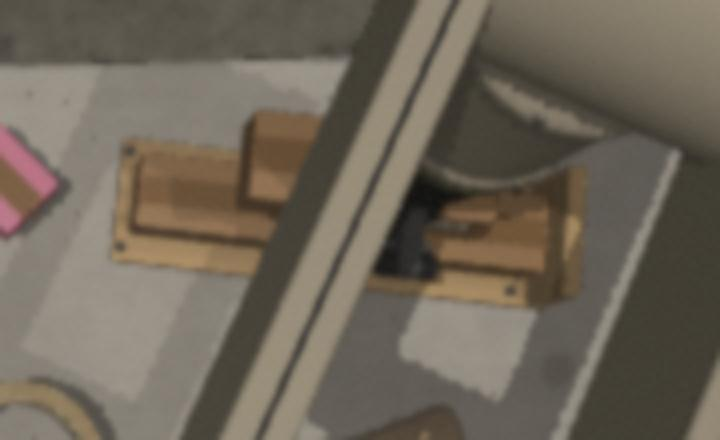

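```bash
python3 -m crank '{"slide":[[-0.0125,0.0023,0],[-0.0128,0.0024,0],[0,0,0.03],[0,0,0.04],[0,0,0.03],[0,0,0.023],[0,0,0],[0,0,0]],"twist":[0,0,0,0,0,0,0,0]}'
python3 -m crank '{"slide":[[0,0,0],[0,0,0],[0,0,0]],"twist":[0,0,0]}'
python3 -c "
from h import *
from bench import viewer
s=wsnap('w6');print(s['st']['tool_pos'],s['st']['tcp_rot'])
cv2.imwrite('pics/w6a.png',cv2.resize(s['img'][40:240,200:370,::-1],None,fx=3,fy=3,interpolation=cv2.INTER_CUBIC))
t=viewer.snapshot('scene');cv2.imwrite('pics/s6.png',cv2.resize(t['img'][120:230,260:380,::-1],None,fx=5,fy=5,interpolation=cv2.INTER_CUBIC))"
```

```text
time: 13.6
tool_pos: [486.7, -218.8, 83.4]
tcp_rot: [-180.0, -0.0, 82.4]
ft_force: [1.1, -0.6, -2.8]
finger_gap: 44.9
time: 13.9
tool_pos: [487.7, -218.8, 84.6]
tcp_rot: [179.9, 0.1, 82.4]
ft_force: [0.3, -0.3, -2.3]
finger_gap: 45.3
[ 487.65346717 -218.83684857   84.61588085] [1.79867193e+02 5.45969718e-02 8.24434194e+01]
```

View pics/w6a.png

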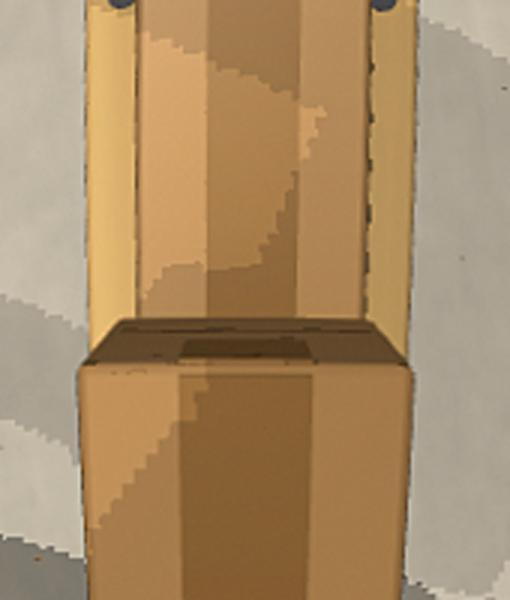

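View pics/s6.png

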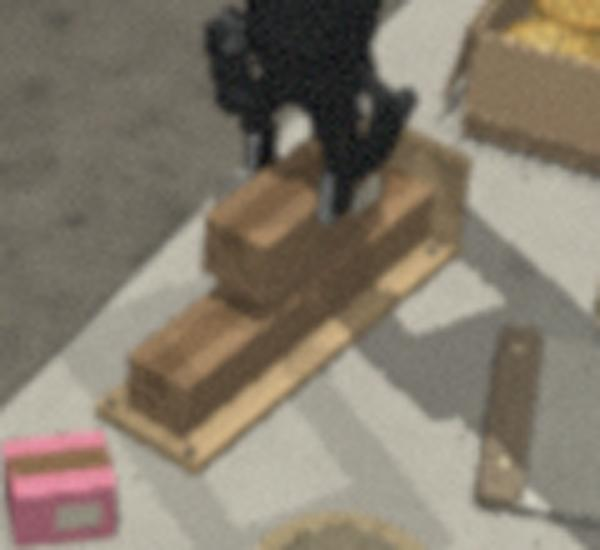

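```bash
python3 -c "
import cv2
im=cv2.imread('pics/w6.png');cv2.imwrite('pics/w6b.png',cv2.resize(im[0:130,220:350],None,fx=5,fy=4.5,interpolation=cv2.INTER_CUBIC))"
python3 - <<'E'
from h import *
s=wsnap(); st=s["st"]; z=st["tool_pos"][2]; print(st["tool_pos"].round(1))
f=lambda a:np.array(a)/3+[200,40]-.33
R=Ro.from_euler("xyz",st["tcp_rot"],degrees=True).as_matrix()
tl=lambda uv,z:((wray(s,uv,z)-st["tool_pos"])@R).round(1)
print("bottom",tl(f([(119,320),(376,320)]),z-6.3))
print("top",tl(f([(80,364),(411,364)]),z+37.7))
print("lowerL",tl(f([(140,30),(137,290)]),56)); print("lowerR",tl(f([(369,30),(364,300)]),56))
E
```

```text
[ 487.2 -218.5   84. ]
bottom [[ 60.  -22.8   6.2]
 [ 60.1  22.8   6.3]]
top [[ 60.6 -22.6 -37.8]
 [ 60.6  21.7 -37.7]]
lowerL [[114.8 -20.8  27.9]
 [ 62.9 -21.9  27.9]]
lowerR [[115.   23.4  27.9]
 [ 60.9  23.2  28. ]]
```

View pics/w6b.png

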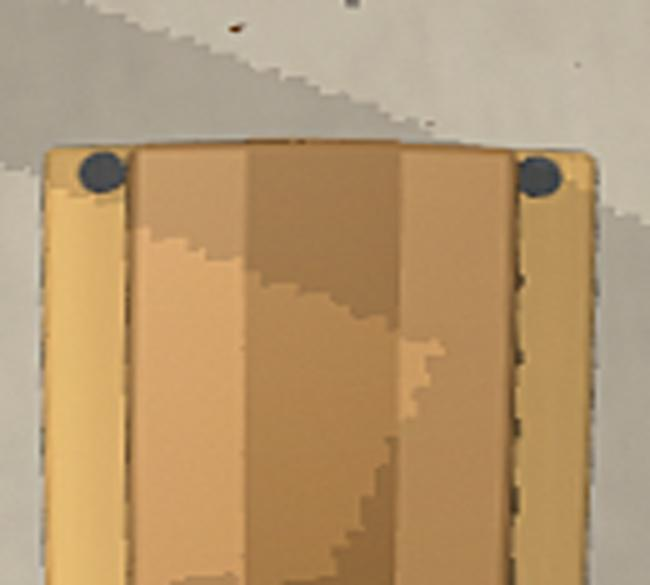

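```bash
python3 -c "
import cv2
im=cv2.imread('pics/w6.png');cv2.imwrite('pics/w6c.png',cv2.resize(im[150:370,215:350],None,fx=4,fy=2.7,interpolation=cv2.INTER_CUBIC))"
python3 - <<'E'
from h import *
s=wsnap(); st=s["st"]; print(st["tool_pos"].round(1),st["tcp_rot"].round(2))
R=Ro.from_euler("xyz",st["tcp_rot"],degrees=True).as_matrix()
tl=lambda uv,z:((wray(s,uv,z)-st["tool_pos"])@R).round(1)
f=lambda a:np.array(a)/[5,4.5]+[220,0]-.4
print(tl(f([(133,150),(300,143),(512,153)]),56), tl(f([(130,540),(508,540)]),56))
E
```

```text
[ 487.1 -218.4   83.7] [1.7995e+02 2.0000e-02 8.2440e+01]
[[125.  -20.9  27.6]
 [125.6  -1.5  27.7]
 [124.8  23.   27.7]] [[ 72.9 -21.5  27.7]
 [ 73.   23.   27.7]]
```

View pics/w6c.png

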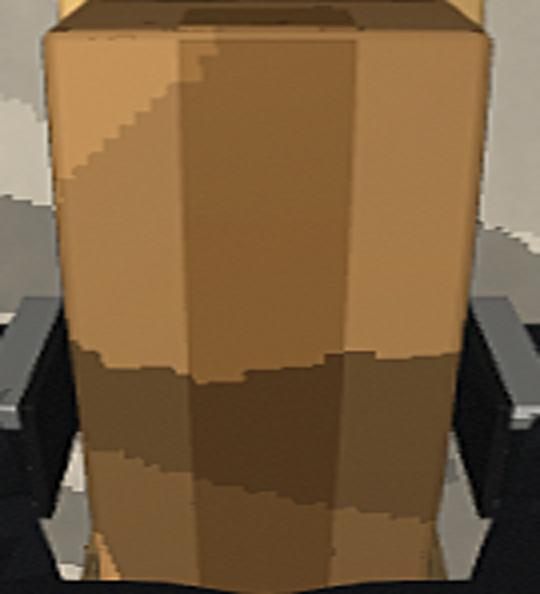

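Run:
```python
from h import *
s=wsnap(); st=s["st"]; z=st["tool_pos"][2]
R=Ro.from_euler("xyz",st["tcp_rot"],degrees=True).as_matrix()
tl=lambda uv,z:((wray(s,uv,z)-st["tool_pos"])@R).round(2)
f=lambda a:np.array(a)/[4,2.7]+[215,150]-[.4,.3]
print(tl(f([(46,38),(88,500)]),z+37.7),tl(f([(491,38),(440,500)]),z+37.7),tl(f([(179,42),(200,540)]),z+37.7),tl(f([(357,42),(330,540)]),z+37.7))
g=lambda a:np.array(a)/3+[200,40]-.33
print(tl(g([(206,60),(207,290)]),56),tl(g([(300,60),(294,310)]),56))
t=__import__("bench").viewer.snapshot("top");cv2.imwrite('pics/t6.png',cv2.resize(t['img'][170:250,310:470,::-1],None,fx=5,fy=5,interpolation=cv2.INTER_CUBIC))
```

```text
[[ 59.45 -22.7  -37.73]
 [-28.55 -23.41 -37.71]] [[ 59.49  22.03 -37.7 ]
 [-28.49  21.86 -37.68]] [[ 58.71  -9.28 -37.72]
 [-38.9   -9.24 -37.7 ]] [[ 58.72   8.5  -37.71]
 [-38.88   7.97 -37.69]]
[[108.4   -8.01  27.45]
 [ 62.77  -7.97  27.46]] [[108.46  10.05  27.46]
 [ 58.79   9.23  27.47]]
```

View pics/t6.png

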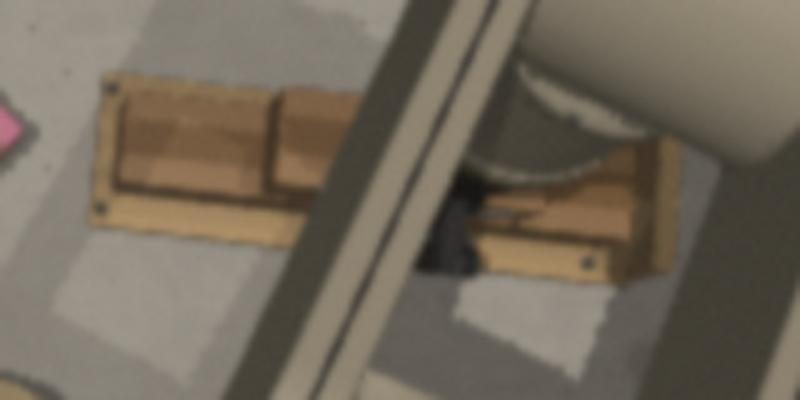

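```bash
python3 -m crank '{"slide":[[0.001,0.0006,0],[0,0,0.006],[0,0,0.006],[0,0,0.003],[0,0,0],[0,0,0],[0,0,0]],"twist":[0.006,0,0,0,0,0,0]}'
python3 -m crank '{"slide":[[0,0,0.002],[0,0,0],[0,0,0]],"twist":[0,0,0]}'
```

```text
time: 14.9
tool_pos: [487.6, -217.5, 68.3]
tcp_rot: [180.0, 0.0, 82.1]
ft_force: [0.7, -0.8, -1.9]
finger_gap: 44.9
time: 15.2
tool_pos: [487.4, -217.3, 66.1]
tcp_rot: [-180.0, -0.0, 82.1]
ft_force: [-0.1, 0.4, -1.8]
finger_gap: 45.1
```

```bash
python3 -m crank '{"slide":[[0,0,0.002],[0,0,0],[0,0,0]],"twist":[0,0,0]}'
python3 -m crank '{"slide":[[0,0,0.001],[0,0,0],[0,0,0]],"twist":[0,0,0]}'
python3 -c "
from h import *
from bench import viewer
s=wsnap('w7');print(s['st']['tool_pos'],s['st']['tcp_rot'])
cv2.imwrite('pics/w7a.png',cv2.resize(s['img'][20:240,210:360,::-1],None,fx=4,fy=2.7,interpolation=cv2.INTER_CUBIC))
t=viewer.snapshot('scene');cv2.imwrite('pics/s7.png',cv2.resize(t['img'][130:220,260:370,::-1],None,fx=7,fy=6.5,interpolation=cv2.INTER_CUBIC))"
```

```text
time: 15.5
tool_pos: [487.4, -217.3, 64.0]
tcp_rot: [-180.0, -0.0, 82.1]
ft_force: [0.4, 0.3, -2.7]
finger_gap: 45.5
time: 15.8
tool_pos: [487.4, -217.4, 63.1]
tcp_rot: [-180.0, -0.0, 82.1]
ft_force: [0.8, 0.3, -2.7]
finger_gap: 44.8
[ 487.40891333 -217.36704224   63.06876198] [-1.79995734e+02 -1.11019547e-03  8.20932776e+01]
```

View pics/w7a.png

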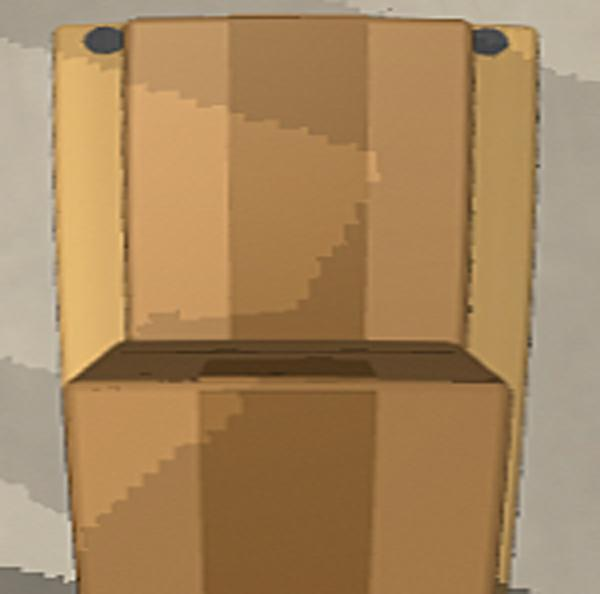

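View pics/s7.png

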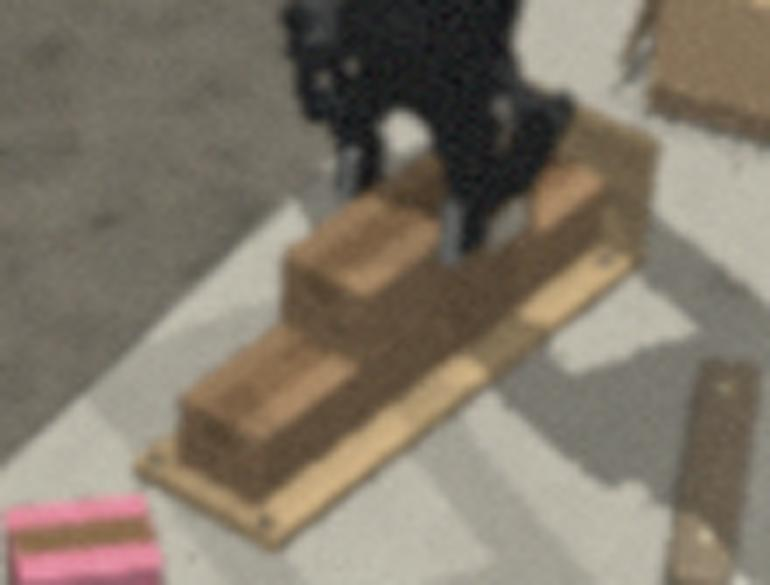

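Run:
```python
from h import *
s=wsnap(); st=s["st"]; z=st["tool_pos"][2]
R=Ro.from_euler("xyz",st["tcp_rot"],degrees=True).as_matrix()
tl=lambda uv,z:((wray(s,uv,z)-st["tool_pos"])@R).round(2)
f=lambda a:np.array(a)/[4,2.7]+[210,20]-[.4,.3]
print(tl(f([(120,342),(462,345)]),z-6.3),tl(f([(128,22),(468,24)]),56), tl(f([(127,335),(464,340)]),56))
print("tape far/near",tl(f([(228,30),(368,30),(230,338),(366,338)]),56))
```

```text
[[ 59.99 -22.7    6.3 ]
 [ 59.45  22.84   6.3 ]] [[123.7  -21.1    7.11]
 [123.47  22.92   7.11]] [[ 61.26 -21.83   7.11]
 [ 60.34  23.19   7.12]]
tape far/near [[121.66  -8.13   7.11]
 [121.74   9.91   7.11]
 [ 60.53  -8.06   7.11]
 [ 60.56  10.03   7.11]]
```

```bash
python3 -m crank '{"slide":[[0.0007,0.0006,0],[0,0,0.0007],[0,0,0],[0,0,0]],"twist":[0,0,0,0]}'
python3 -m crank '{"slide":[[0,0,0.0006],[0,0,0],[0,0,0]],"twist":[0,0,0]}'
```

```text
time: 16.35
tool_pos: [488.2, -216.7, 62.4]
tcp_rot: [180.0, 0.0, 82.1]
ft_force: [-0.5, -0.1, -2.1]
finger_gap: 45.1
time: 16.65
tool_pos: [488.2, -216.7, 62.4]
tcp_rot: [180.0, 0.0, 82.1]
ft_force: [-3.1, 1.7, 5.4]
finger_gap: 45.2
```

Contact is made: Fz went from -2 to +5. Releasing.

```bash
python3 -m crank '{"slide":[[0,0,0],[0,0,0],[0,0,0],[0,0,0],[0,0,0],[0,0,0],[0,0,0],[0,0,0]],"twist":[0,0,0,0,0,0,0,0]}' 0
python3 -m crank '{"slide":[[0,0,-0.01],[0,0,-0.03],[0,0,-0.04],[0,0,-0.04],[0,0,-0.04],[0,0,-0.04],[0.02,0,0],[0.025,0,0]],"twist":[0,0,0,0,0,0,0,0]}' 
python3 -m crank '{"slide":[[0,0,0],[0,0,0]],"twist":[0,0]}'
python3 -c "
from h import *
s=wsnap('w8');print(s['st']['tool_pos'],s['st']['tcp_rot'])
cv2.imwrite('pics/w8a.png',cv2.resize(s['img'][80:310,215:355,::-1],None,fx=5,fy=2.6,interpolation=cv2.INTER_CUBIC))"
```

```text
time: 17.45
tool_pos: [488.1, -216.7, 61.8]
tcp_rot: [-180.0, -0.0, 82.1]
ft_force: [-0.3, -0.1, -0.4]
finger_gap: 85.1
time: 18.25
tool_pos: [495.2, -172.9, 265.0]
tcp_rot: [179.7, 0.1, 82.0]
ft_force: [0.4, 0.9, -1.3]
finger_gap: 85.5
time: 18.45
tool_pos: [494.4, -172.0, 262.5]
tcp_rot: [180.0, 0.0, 82.2]
ft_force: [-0.6, 1.1, 0.4]
finger_gap: 85.3
[ 494.40122133 -171.97494416  262.45019268] [1.79962214e+02 2.87656477e-02 8.21638230e+01]
```

View pics/w8a.png

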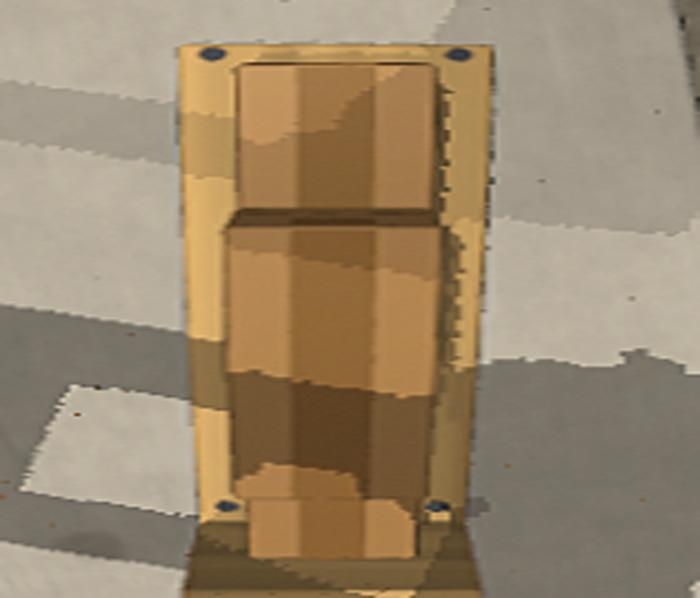

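Run:
```python
from h import *
s=wsnap(); st=s["st"]
R=Ro.from_euler("xyz",st["tcp_rot"],degrees=True).as_matrix()
tl=lambda uv,z:((wray(s,uv,z)-st["tool_pos"])@R).round(2)
f=lambda a:np.array(a)/[5,2.6]+[215,80]-[.4,.3]
print(st["tool_pos"],st["tcp_rot"])
print("lower open end",tl(f([(237,64),(437,64)]),56).tolist(),"near joint",tl(f([(234,205),(440,205)]),56).tolist())
print("lower stop end",tl(f([(249,558),(416,558)]),56).tolist())
print("upper bottom",tl(f([(230,210),(440,210)]),56).tolist())
print("upper open",tl(f([(228,226),(445,226)]),100).tolist(),"stop",tl(f([(236,498),(429,498)]),100).tolist())
t=__import__("bench").viewer.snapshot("top");cv2.imwrite('pics/t8.png',cv2.resize(t['img'][170:250,310:470,::-1],None,fx=5,fy=5,interpolation=cv2.INTER_CUBIC))
```

```text
[ 494.25238653 -172.41342205  262.19578039] [1.79981903e+02 2.87836083e-02 8.21176854e+01]
lower open end [[78.9, -22.17, 206.15], [78.96, 22.79, 206.16]] near joint [[16.14, -23.47, 206.18], [16.2, 24.25, 206.2]]
lower stop end [[-169.79, -23.37, 206.27], [-169.74, 22.38, 206.29]]
upper bottom [[13.87, -24.43, 206.18], [13.92, 24.29, 206.2]]
upper open [[15.86, -22.11, 162.18], [15.91, 22.48, 162.19]] stop [[-106.94, -22.93, 162.24], [-106.89, 21.87, 162.26]]
```

View pics/t8.png

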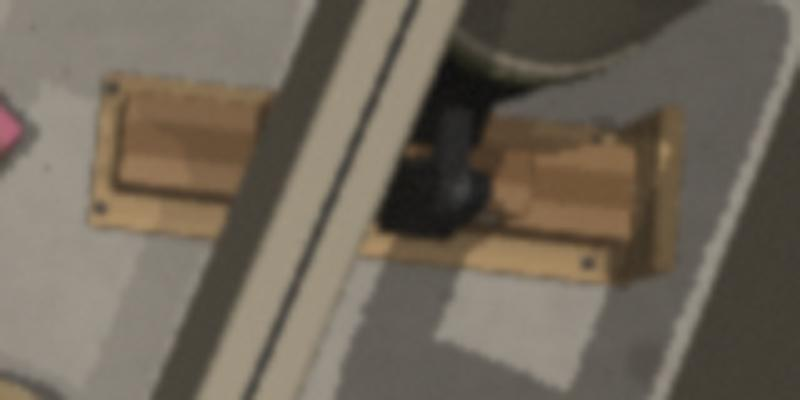

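Full carton is down: its centre matches the lower course within about 0.3 mm along and across. Next is the first half-length carton, at top-view pixel (265,225).

```bash
python3 -m crank '{"slide":[[0.0347,-0.019,0],[0.0347,-0.019,0],[0.0347,-0.019,0],[0.0347,-0.019,0],[0.0347,-0.019,0],[0.0347,-0.019,0],[0.0347,-0.019,0]],"twist":[0,0,0,0,0,0,0]}' 0
python3 -m crank '{"slide":[[0,0,0],[0,0,0],[0,0,0],[0,0,0],[0,0,0],[0,0,0]],"twist":[-0.135,-0.135,-0.135,-0.135,-0.135,-0.135]}'
python3 -m crank '{"slide":[[0,0,0],[0,0,0],[0,0,0],[0,0,0],[0,0,0],[0,0,0],[0,0,0]],"twist":[-0.135,-0.135,-0.135,-0.135,-0.135,0,0]}'
python3 -c "
from h import *
s=wsnap('w9');print(s['st']['tool_pos'],s['st']['tcp_rot'])
cv2.imwrite('pics/w9a.png',cv2.resize(s['img'][140:270,190:390,::-1],None,fx=4,fy=4,interpolation=cv2.INTER_CUBIC))"
```

```text
time: 19.3
tool_pos: [395.4, 87.4, 261.9]
tcp_rot: [180.0, 0.0, 82.0]
ft_force: [1.1, 1.6, -0.5]
finger_gap: 85.4
time: 19.9
tool_pos: [396.1, 86.1, 261.7]
tcp_rot: [-180.0, -0.0, 128.8]
ft_force: [0.3, 0.0, -0.8]
finger_gap: 85.7
time: 20.6
tool_pos: [396.1, 86.3, 261.8]
tcp_rot: [-180.0, -0.0, 166.9]
ft_force: [-0.7, -0.1, -0.2]
finger_gap: 85.2
[396.07719341  86.34366412 261.75710159] [-1.79992863e+02 -9.14889003e-03  1.66907208e+02]
```

View pics/w9a.png

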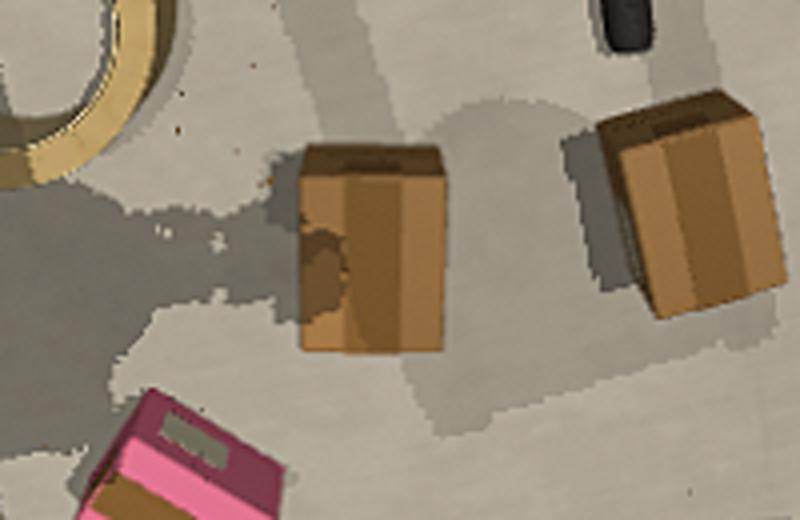

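Crop shows the brown half at crop (372,265), its brown neighbour at right, and the pink look-alike at lower left, which I'll leave alone.

Run:
```python
from h import *
s=wsnap(); st=s["st"]; print(st["tool_pos"],st["tcp_rot"])
R=Ro.from_euler("xyz",st["tcp_rot"],degrees=True).as_matrix()
f=lambda a:np.array(a)/4+[190,140]-.4
for q in ([(300,178),(446,178),(444,352),(301,352)],[(620,151),(752,114),(787,283),(659,319)]):
    P=wray(s,f(q),44); d=P[2]+P[3]-P[0]-P[1]; e=P[1]+P[2]-P[0]-P[3]
    print(P.mean(0).round(1),np.linalg.norm(d)/2,np.linalg.norm(e)/2,np.degrees(np.arctan2(d[1],d[0])),((P-st["tool_pos"])@R).round(1).tolist(),((P.mean(0)-st["tool_pos"])@R).round(1))
```

```text
[396.08758116  86.39981616 261.78985847] [-1.79993949e+02 -2.21405854e-03  1.66926521e+02]
[441.   78.5  44. ] 57.32406246585085 45.05519742029732 -13.083820905186823 [[-16.9, -19.8, 217.8], [-16.9, 24.7, 217.8], [-74.2, 25.3, 217.8], [-74.2, -20.4, 217.8]] [-45.5   2.5 217.8]
[448.9 184.2  44. ] 57.78263048009433 43.658829622072965 3.703996034199856 [[-7.9, 78.1, 217.8], [4.6, 119.6, 217.8], [-50.8, 136.7, 217.8], [-63.1, 94.5, 217.8]] [-29.3 107.2 217.8]
```

```bash
python3 -m crank '{"slide":[[-0.0225,0.0011,0],[-0.023,0.0011,0],[0,0,0.04],[0,0,0.04],[0,0,0.04],[0,0,0.04],[0,0,0.02],[0,0,0]],"twist":[0,0,0,0,0,0,0,0]}' 0
python3 -m crank '{"slide":[[0,0,0.03],[0,0,0.025],[0,0,0.01],[0,0,0],[0,0,0],[0,0,0]],"twist":[0,0,0,0,0,0]}' 0
```

```text
time: 21.5
tool_pos: [437.7, 78.5, 78.1]
tcp_rot: [-179.9, -0.4, 167.1]
ft_force: [-0.0, 0.3, 0.1]
finger_gap: 85.4
time: 22.1
tool_pos: [442.4, 78.9, 18.7]
tcp_rot: [180.0, 0.2, 167.2]
ft_force: [0.4, 0.7, -0.2]
finger_gap: 85.4
```

```bash
python3 -m crank '{"slide":[[0,0,0],[0,0,0]],"twist":[0,0]}' 0; python3 -c "
from h import *
s=wsnap('w10');print(s['st']['tool_pos'],s['st']['tcp_rot'])"
```

```text
time: 22.3
tool_pos: [441.6, 78.8, 17.7]
tcp_rot: [180.0, 0.1, 167.2]
ft_force: [0.2, 0.1, -0.1]
finger_gap: 85.5
[441.57639243  78.79096968  17.67720622] [1.79975742e+02 8.34398874e-02 1.67170484e+02]
```

View pics/w10.png

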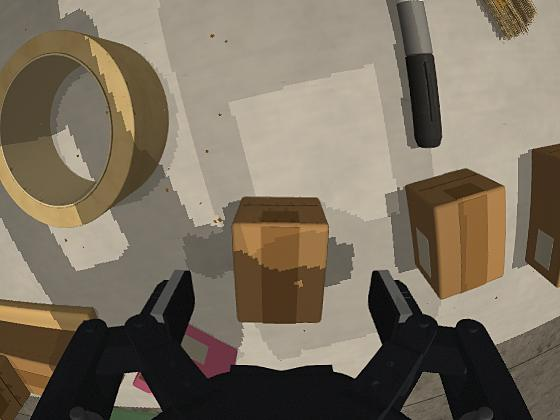

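```bash
python3 -m crank '{"slide":[[0,0,0.006],[0,0,0.0056],[0,0,0],[0,0,0]],"twist":[0,0,0,0]}' 0
python3 -m crank '{"slide":[[0,0,0],[0,0,0],[0,0,0],[0,0,0],[0,0,0],[0,0,0],[0,0,0],[0,0,0]],"twist":[0,0,0,0,0,0,0,0]}' 0.75 30
python3 -m crank '{"slide":[[0,0,-0.01],[0,0,-0.03],[0,0,-0.04],[0,0,-0.04],[0,0,-0.04],[0,0,-0.03],[0,0,-0.01],[0,0,0]],"twist":[0,0,0,0,0,0,0,0]}'
```

```text
time: 22.75
tool_pos: [440.3, 78.7, 4.7]
tcp_rot: [-180.0, -0.1, 167.2]
ft_force: [-0.2, 0.7, 0.5]
finger_gap: 85.4
time: 23.55
tool_pos: [441.2, 78.8, 5.5]
tcp_rot: [180.0, 0.0, 167.2]
ft_force: [-0.2, 0.2, 5.0]
finger_gap: 45.4
time: 24.35
tool_pos: [441.6, 78.8, 206.6]
tcp_rot: [180.0, 0.1, 167.2]
ft_force: [0.6, 0.0, -1.7]
finger_gap: 45.2
```

```bash
python3 -m crank '{"slide":[[0,0,0],[0,0,0],[0,0,0],[0,0,0],[0,0,0],[0,0,0]],"twist":[0.135,0.135,0.135,0.135,0.135,0.135]}'
python3 -m crank '{"slide":[[0,0,0],[0,0,0],[0,0,0],[0,0,0],[0,0,0],[0,0,0],[0,0,0]],"twist":[0.135,0.135,0.136,0.136,0.136,0,0]}'
python3 -c "
from h import *
s=wsnap('w11');print(s['st']['tool_pos'],s['st']['tcp_rot'])
cv2.imwrite('pics/w11a.png',cv2.resize(s['img'][180:380,200:370,::-1],None,fx=3,fy=3,interpolation=cv2.INTER_CUBIC))"
```

```text
time: 24.95
tool_pos: [439.2, 78.6, 202.1]
tcp_rot: [-179.8, -0.1, 120.4]
ft_force: [0.3, 0.1, -1.2]
finger_gap: 44.9
time: 25.65
tool_pos: [439.8, 78.7, 203.3]
tcp_rot: [-179.8, 0.0, 82.2]
ft_force: [0.2, -0.4, -1.2]
finger_gap: 45.5
[439.81424316  78.66843073 203.29227886] [-1.79824646e+02  3.70873916e-02  8.21541561e+01]
```

View pics/w11a.png

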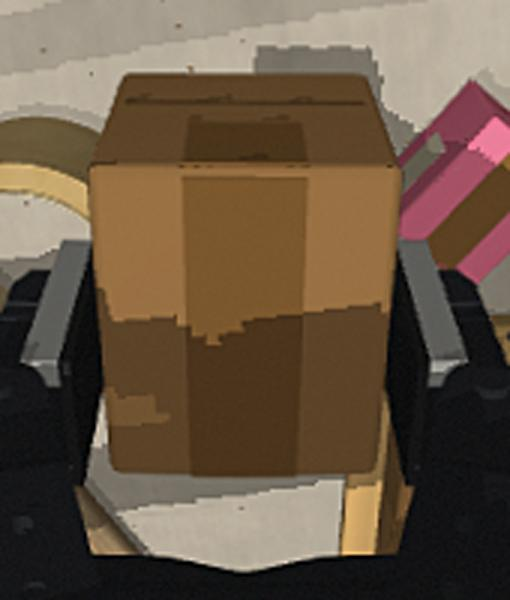

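Run:
```python
from h import *
s=wsnap(); st=s["st"]; z=st["tool_pos"][2]
R=Ro.from_euler("xyz",st["tcp_rot"],degrees=True).as_matrix()
tl=lambda uv,z:((wray(s,uv,z)-st["tool_pos"])@R).round(2)
f=lambda a:np.array(a)/3+[200,180]-.35
P=tl(f([(91,166),(400,166),(381,472),(110,472)]),z+38.4); print(P.tolist(),P.mean(0))
print(tl(f([(125,74),(364,74)]),z-5.6).tolist())
```

```text
[[28.55, -22.53, -38.36], [28.64, 21.71, -38.46], [-29.35, 22.91, -38.44], [-29.49, -23.56, -38.33]] [ -0.4125  -0.3675 -38.3975]
[[27.65, -22.73, 5.64], [27.73, 21.6, 5.54]]
```

```bash
python3 -m crank '{"slide":[[-0.025,0.006,0],[-0.038,0.0088,0],[-0.038,0.0088,0],[-0.038,0.0088,0],[-0.038,0.0088,0],[-0.038,0.0088,0],[-0.038,0.0088,0],[-0.038,0.0088,0]],"twist":[0,0,0,0,0,0,0,0]}'
python3 -m crank '{"slide":[[-0.038,0.0088,0],[-0.038,0.0088,0],[-0.0145,0.0028,0],[0,0,0],[0,0,0],[0,0,0]],"twist":[0,0,0,0,0,0]}'
```

```text
time: 26.55
tool_pos: [466.7, -220.5, 204.9]
tcp_rot: [-180.0, -0.0, 82.1]
ft_force: [1.2, 0.5, -1.3]
finger_gap: 44.8
time: 27.15
tool_pos: [474.5, -310.0, 205.0]
tcp_rot: [-180.0, -0.0, 82.0]
ft_force: [-0.2, -0.5, -0.5]
finger_gap: 45.5
```

```bash
python3 -m crank '{"slide":[[0,0,0.03],[0,0,0.03],[0,0,0.02],[0,0,0.01],[0,0,0],[0,0,0],[0,0,0]],"twist":[0,0,0,0,0,0,0]}'
python3 -m crank '{"slide":[[0,0,0],[0,0,0]],"twist":[0,0]}'
python3 -c "
from h import *
from bench import viewer
s=wsnap('w12');print(s['st']['tool_pos'],s['st']['tcp_rot'])
cv2.imwrite('pics/w12a.png',cv2.resize(s['img'][40:400,190:380,::-1],None,fx=3,fy=1.6,interpolation=cv2.INTER_CUBIC))
t=viewer.snapshot('scene');cv2.imwrite('pics/s12.png',cv2.resize(t['img'][120:220,260:370,::-1],None,fx=7,fy=6,interpolation=cv2.INTER_CUBIC))
t=viewer.snapshot('top');cv2.imwrite('pics/t12.png',cv2.resize(t['img'][170:250,310:470,::-1],None,fx=5,fy=5,interpolation=cv2.INTER_CUBIC))"
```

```text
time: 27.85
tool_pos: [475.4, -311.8, 117.1]
tcp_rot: [179.9, 0.1, 81.9]
ft_force: [0.4, 0.4, -0.5]
finger_gap: 45.5
time: 28.05
tool_pos: [474.8, -311.7, 116.2]
tcp_rot: [179.9, 0.0, 81.9]
ft_force: [-0.4, 0.8, -1.2]
finger_gap: 45.5
[ 474.84232632 -311.70627421  116.16134008] [1.79923121e+02 4.19806251e-02 8.19182636e+01]
```

View pics/w12a.png

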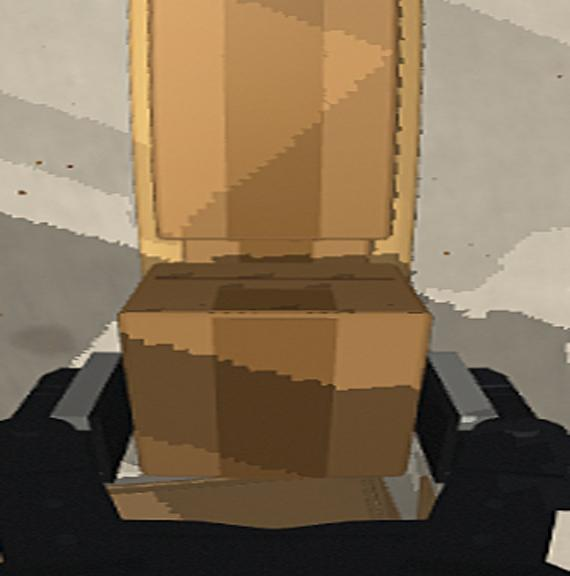

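View pics/s12.png

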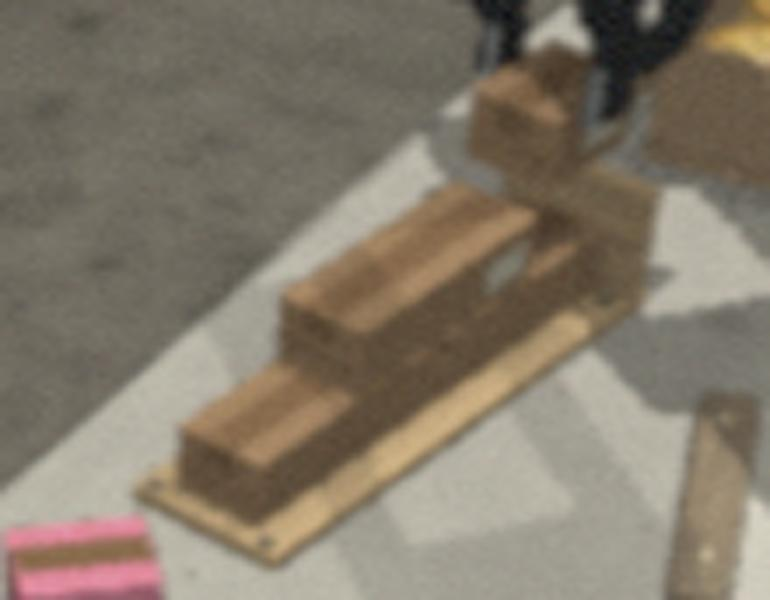

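View pics/t12.png

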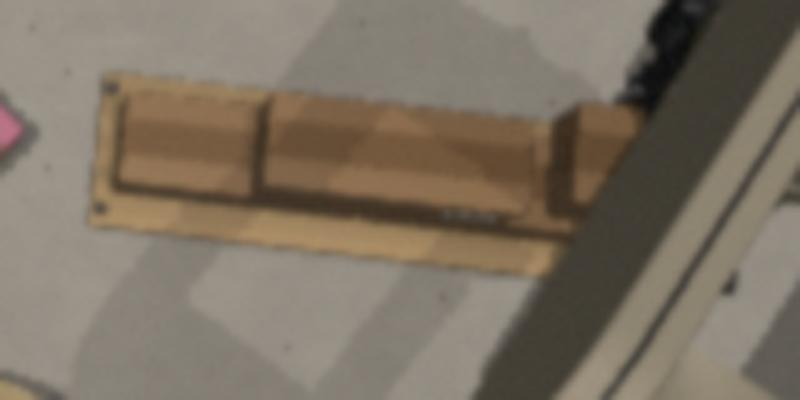

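```bash
python3 -c "
import cv2
im=cv2.imread('pics/w12.png');cv2.imwrite('pics/w12b.png',cv2.resize(im[150:260,215:345],None,fx=6,fy=5,interpolation=cv2.INTER_CUBIC))"
```

```text
(no output)
```

View pics/w12b.png

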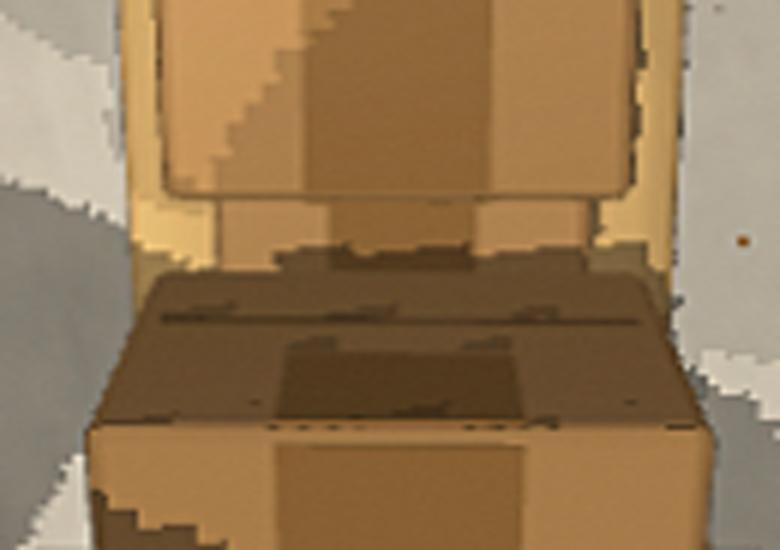

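Run:
```python
from h import *
s=wsnap(); st=s["st"]; z=st["tool_pos"][2]; print(st["tool_pos"],st["tcp_rot"])
R=Ro.from_euler("xyz",st["tcp_rot"],degrees=True).as_matrix()
tl=lambda uv,z:((wray(s,uv,z)-st["tool_pos"])@R).round(2)
f=lambda a:np.array(a)/[6,5]+[215,150]-.4
print("full end",tl(f([(165,196),(633,196)]),100).tolist(),"tape",tl(f([(303,190),(491,190),(305,20),(491,20)]),100).tolist())
print("held bot",tl(f([(158,272),(652,272)]),z-5.6).tolist(),"held top",tl(f([(88,428),(712,428)]),z+38.4).tolist(),"tape",tl(f([(277,448),(524,448)]),z+38.4).tolist())
print("lower edges",tl(f([(217,230),(592,230)]),56).tolist())
```

```text
[ 474.48240162 -311.46695255  115.50983453] [1.79976983e+02 1.14562664e-02 8.19155995e+01]
full end [[33.82, -23.2, 15.49], [33.86, 22.01, 15.51]] tape [[34.51, -9.82, 15.5], [34.52, 8.25, 15.51], [54.37, -9.4, 15.5], [54.38, 7.99, 15.5]]
held bot [[27.85, -22.93, 5.59], [27.89, 22.88, 5.6]] held top [[28.47, -22.84, -38.41], [28.51, 21.85, -38.4]] tape [[26.69, -9.28, -38.41], [26.71, 8.37, -38.4]]
lower edges [[16.19, -22.57, 59.5], [16.23, 22.71, 59.52]]
```

```bash
python3 -m crank '{"slide":[[0.0015,-0.0003,0],[0,0,0.01],[0,0,0.01],[0,0,0.005],[0,0,0],[0,0,0],[0,0,0],[0,0,0]],"twist":[0,0,0,0,0,0,0,0]}'
python3 -c "
from h import *
s=wsnap('w13');print(s['st']['tool_pos'],s['st']['tcp_rot'])
cv2.imwrite('pics/w13b.png',cv2.resize(s['img'][150:260,215:345,::-1],None,fx=6,fy=5,interpolation=cv2.INTER_CUBIC))"
```

```text
time: 29.05
tool_pos: [474.6, -310.1, 90.7]
tcp_rot: [180.0, 0.0, 81.9]
ft_force: [-0.2, 0.5, -0.8]
finger_gap: 44.9
[ 474.58122628 -310.05830571   90.70641622] [1.79957752e+02 2.56593814e-02 8.19214011e+01]
```

View pics/w13b.png

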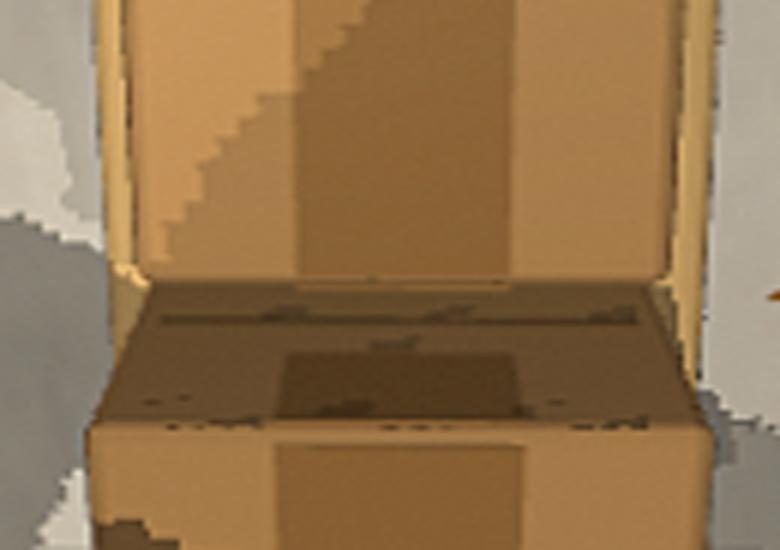

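Run:
```python
from h import *
s=wsnap(); st=s["st"]; z=st["tool_pos"][2]; print(st["tool_pos"],st["tcp_rot"])
R=Ro.from_euler("xyz",st["tcp_rot"],degrees=True).as_matrix()
tl=lambda uv,z:((wray(s,uv,z)-st["tool_pos"])@R).round(2)
f=lambda a:np.array(a)/[6,5]+[215,150]-.4
print("full end",tl(f([(140,281),(668,279)]),100).tolist(),"tape",tl(f([(296,272),(511,272)]),100).tolist())
print("held top",tl(f([(88,428),(712,428)]),z+38.4).tolist())
t=__import__("bench").viewer.snapshot("scene");cv2.imwrite('pics/s13.png',cv2.resize(t['img'][130:190,300:370,::-1],None,fx=10,fy=9,interpolation=cv2.INTER_CUBIC))
```

```text
[ 474.5575774  -310.04287043   90.68604504] [1.79958786e+02 2.46254061e-02 8.19203683e+01]
full end [[31.89, -22.55, -9.34], [32.14, 22.24, -9.31]] tape [[32.85, -9.26, -9.33], [32.87, 8.86, -9.32]]
held top [[28.47, -22.84, -38.43], [28.51, 21.85, -38.4]]
```

View pics/s13.png

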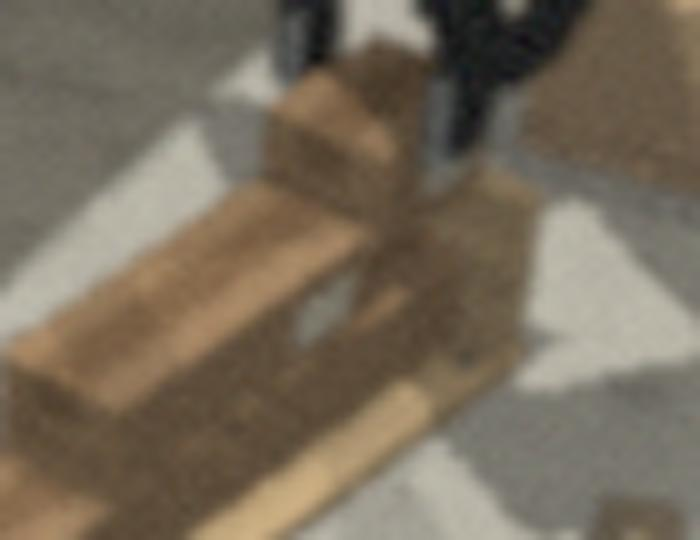

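```bash
python3 -m crank '{"slide":[[0,0.0002,0.008],[0,0,0.008],[0,0,0.006],[0,0,0.003],[-0.0008,0,0],[0,0,0],[0,0,0]],"twist":[0,0,0,0,0,0,0]}'
python3 -m crank '{"slide":[[0,0,0.0015],[0,0,0],[0,0,0]],"twist":[0,0,0]}'
```

```text
time: 29.9
tool_pos: [474.6, -310.9, 65.6]
tcp_rot: [180.0, 0.0, 81.9]
ft_force: [0.2, 0.1, -1.8]
finger_gap: 45.2
time: 30.2
tool_pos: [474.4, -310.6, 63.7]
tcp_rot: [180.0, 0.0, 81.9]
ft_force: [-0.6, -0.2, -0.8]
finger_gap: 45.3
```

```bash
python3 -m crank '{"slide":[[-0.0003,0,0.001],[0,0,0],[0,0,0]],"twist":[0,0,0]}'
python3 -m crank '{"slide":[[0,0,0.0008],[0,0,0],[0,0,0]],"twist":[0,0,0]}'
python3 -m crank '{"slide":[[0,0,0.0005],[0,0,0],[0,0,0]],"twist":[0,0,0]}'
```

```text
time: 30.5
tool_pos: [474.3, -310.9, 62.6]
tcp_rot: [-180.0, -0.0, 81.9]
ft_force: [-0.0, -0.9, -1.1]
finger_gap: 45.3
time: 30.8
tool_pos: [474.3, -310.9, 61.9]
tcp_rot: [-180.0, -0.0, 81.9]
ft_force: [-0.3, 0.4, -1.4]
finger_gap: 45.2
time: 31.1
tool_pos: [474.4, -310.9, 61.6]
tcp_rot: [180.0, 0.0, 81.9]
ft_force: [-0.3, 0.6, 1.4]
finger_gap: 45.4
```

```bash
python3 -m crank '{"slide":[[0,0,0.0003],[0,0,0],[0,0,0]],"twist":[0,0,0]}'
python3 -m crank '{"slide":[[0,0,0],[0,0,0],[0,0,0],[0,0,0],[0,0,0],[0,0,0],[0,0,0],[0,0,0]],"twist":[0,0,0,0,0,0,0,0]}' 0
python3 -m crank '{"slide":[[0,0,-0.01],[0,0,-0.03],[0,0,-0.04],[0,0,-0.04],[0,0,-0.04],[0,0,-0.04],[0.04,0,0],[0.04,0,0]],"twist":[0,0,0,0,0,0,0,0]}' 
python3 -m crank '{"slide":[[0.03,0,0],[0.03,0,0],[0,0,0],[0,0,0]],"twist":[0,0,0,0]}'
python3 -c "
from h import *
s=wsnap('w14');print(s['st']['tool_pos'],s['st']['tcp_rot'])
cv2.imwrite('pics/w14a.png',cv2.resize(s['img'][80:310,215:355,::-1],None,fx=5,fy=2.6,interpolation=cv2.INTER_CUBIC))"
```

```text
time: 31.4
tool_pos: [474.4, -311.0, 61.5]
tcp_rot: [180.0, 0.0, 81.9]
ft_force: [-1.9, 2.0, 5.1]
finger_gap: 45.1
time: 32.2
tool_pos: [474.3, -310.9, 61.1]
tcp_rot: [-180.0, 0.0, 81.9]
ft_force: [0.1, 0.1, 0.2]
finger_gap: 85.6
time: 33.0
tool_pos: [486.3, -232.1, 264.2]
tcp_rot: [179.8, 0.1, 81.8]
ft_force: [1.0, 0.3, -0.0]
finger_gap: 85.5
time: 33.4
tool_pos: [494.2, -172.0, 262.0]
tcp_rot: [179.9, 0.0, 82.0]
ft_force: [0.1, -0.8, 0.3]
finger_gap: 85.6
[ 494.17946968 -171.95921043  261.97658891] [1.79942169e+02 3.63986397e-02 8.20134589e+01]
```

View pics/w14a.png

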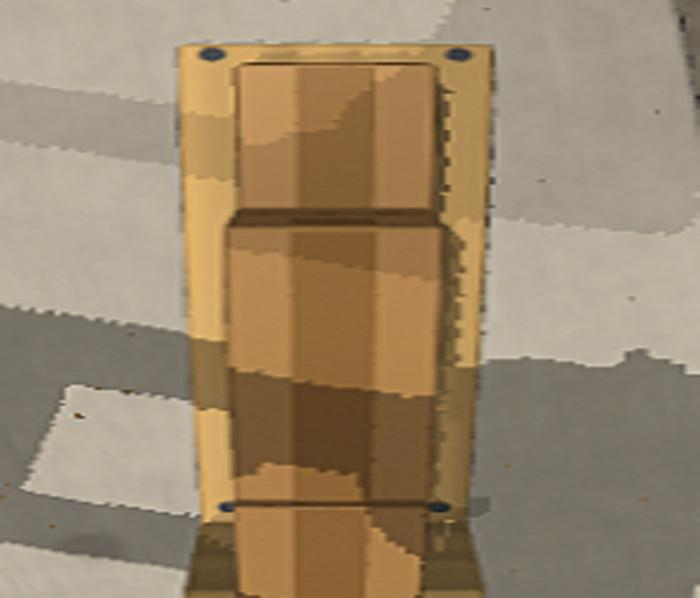

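Stop-side half sits square with a small gap to the full carton. Next is the second half, at top-view pixel (223,223).

```bash
python3 -m crank '{"slide":[[0.0375,-0.0154,0],[0.0375,-0.0154,0],[0.0375,-0.0154,0],[0.0375,-0.0154,0],[0.0375,-0.0154,0],[0.0375,-0.0154,0],[0.0375,-0.0154,0],[0.0375,-0.0154,0]],"twist":[0,0,0,0,0,0,0,0]}' 0
python3 -m crank '{"slide":[[0.0375,-0.0154,0],[0,0,0],[0,0,0],[0,0,0],[0,0,0],[0,0,0],[0,0,0],[0,0,0]],"twist":[0,-0.136,-0.136,-0.136,-0.136,-0.136,-0.136,-0.136]}'
python3 -m crank '{"slide":[[0,0,0],[0,0,0],[0,0,0],[0,0,0],[0,0,0],[0,0,0],[0,0,0],[0,0,0]],"twist":[-0.136,-0.136,-0.136,-0.136,-0.137,-0.137,0,0]}'
python3 -c "
from h import *
s=wsnap('w15');print(s['st']['tool_pos'],s['st']['tcp_rot'])
cv2.imwrite('pics/w15a.png',cv2.resize(s['img'][140:270,190:390,::-1],None,fx=4,fy=4,interpolation=cv2.INTER_CUBIC))"
```

```text
time: 34.25
tool_pos: [414.1, 142.4, 261.5]
tcp_rot: [180.0, 0.0, 81.8]
ft_force: [0.6, -0.6, 0.1]
finger_gap: 85.2
time: 35.05
tool_pos: [404.8, 180.3, 261.3]
tcp_rot: [-180.0, 0.0, 136.7]
ft_force: [1.1, 0.1, 0.8]
finger_gap: 85.8
time: 35.85
tool_pos: [404.6, 180.7, 261.2]
tcp_rot: [-180.0, 0.0, -177.0]
ft_force: [0.1, -0.6, -0.1]
finger_gap: 85.5
[404.62774977 180.69454149 261.24614633] [-1.79991556e+02  1.14907901e-02 -1.76969110e+02]
```

View pics/w15a.png

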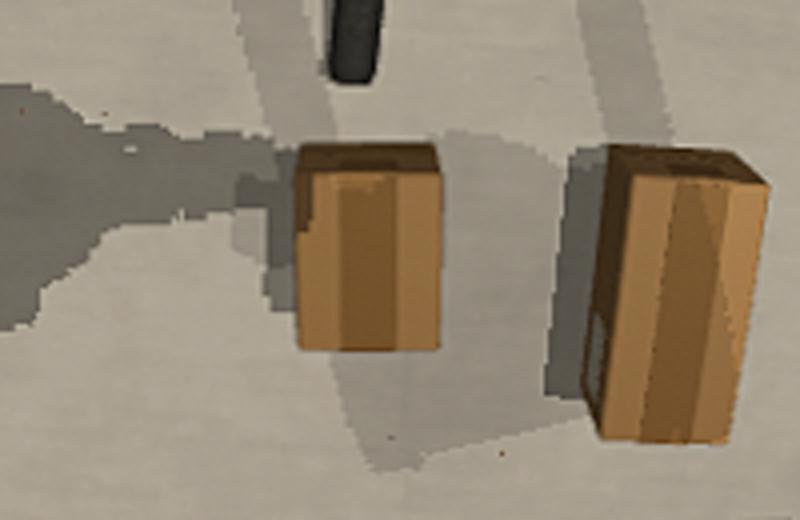

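Centre carton at crop (368,260) is the remaining brown half. The one at right is the longer three-quarter carton, which I'll leave.

```bash
python3 -m crank '{"slide":[[-0.022,0.0006,0],[-0.0222,0.0005,0],[0,0,0.04],[0,0,0.04],[0,0,0.04],[0,0,0.04],[0,0,0.02],[0,0,0]],"twist":[0,0,0,0,0,0,0,0]}' 0
python3 -m crank '{"slide":[[0,0,0.03],[0,0,0.025],[0,0,0.01],[0,0,0],[0,0,0],[0,0,0],[0,0,0]],"twist":[0,0,0,0,0,0,0]}' 0
python3 -c "
from h import *
s=wsnap('w16');print(s['st']['tool_pos'],s['st']['tcp_rot'])"
```

```text
time: 36.7
tool_pos: [445.3, 183.9, 77.3]
tcp_rot: [-179.9, -0.4, -176.8]
ft_force: [0.1, 0.7, 0.0]
finger_gap: 85.4
time: 37.4
tool_pos: [449.4, 185.4, 17.6]
tcp_rot: [180.0, 0.1, -176.7]
ft_force: [0.4, -0.1, -1.5]
finger_gap: 85.4
[449.42593322 185.35809755  17.58299019] [ 1.79968418e+02  1.35956190e-01 -1.76673349e+02]
```

View pics/w16.png

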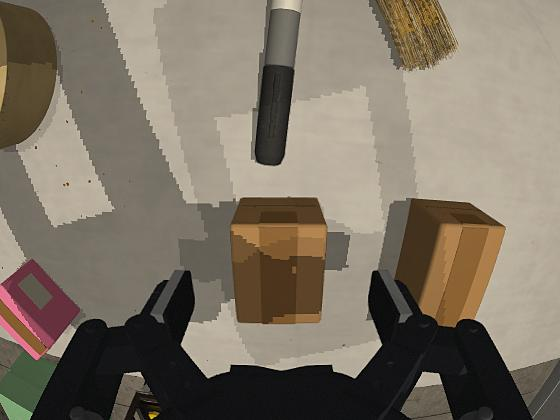

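```bash
python3 -m crank '{"slide":[[0,0,0.006],[0,0,0.0053],[0,0,0],[0,0,0]],"twist":[0,0,0,0]}' 0
python3 -m crank '{"slide":[[0,0,0],[0,0,0],[0,0,0],[0,0,0],[0,0,0],[0,0,0],[0,0,0],[0,0,0]],"twist":[0,0,0,0,0,0,0,0]}' 0.75 30
python3 -m crank '{"slide":[[0,0,-0.01],[0,0,-0.03],[0,0,-0.04],[0,0,-0.04],[0,0,-0.04],[0,0,-0.03],[0,0,-0.01],[0,0,0]],"twist":[0,0,0,0,0,0,0,0]}'
python3 -m crank '{"slide":[[0,0,0],[0,0,0],[0,0,0],[0,0,0],[0,0,0],[0,0,0],[0,0,0],[0,0,0]],"twist":[0.136,0.136,0.136,0.136,0.136,0.136,0.136,0]}'
python3 -m crank '{"slide":[[0,0,0],[0,0,0],[0,0,0],[0,0,0],[0,0,0],[0,0,0],[0,0,0],[0,0,0]],"twist":[0.136,0.136,0.136,0.136,0.137,0.137,0,0]}'
```

```text
time: 37.85
tool_pos: [447.8, 184.9, 4.3]
tcp_rot: [-180.0, -0.1, -176.7]
ft_force: [0.0, 0.1, 0.3]
finger_gap: 85.7
time: 38.65
tool_pos: [448.6, 185.1, 5.1]
tcp_rot: [180.0, 0.0, -176.7]
ft_force: [-0.2, -0.2, 5.4]
finger_gap: 45.4
time: 39.45
tool_pos: [449.0, 185.2, 206.3]
tcp_rot: [180.0, 0.2, -176.7]
ft_force: [0.5, 0.6, -1.1]
finger_gap: 45.2
time: 40.25
tool_pos: [446.8, 184.5, 201.9]
tcp_rot: [-179.8, -0.1, 128.7]
ft_force: [0.2, -0.1, -2.1]
finger_gap: 45.2
time: 41.05
tool_pos: [447.6, 184.8, 203.6]
tcp_rot: [-179.9, 0.0, 82.3]
ft_force: [0.3, 0.5, -1.6]
finger_gap: 45.4
```

```bash
python3 -c "
from h import *
s=wsnap('w17');print(s['st']['tool_pos'],s['st']['tcp_rot'])
cv2.imwrite('pics/w17a.png',cv2.resize(s['img'][180:380,200:370,::-1],None,fx=3,fy=3,interpolation=cv2.INTER_CUBIC))"
python3 -m crank '{"slide":[[-0.022,0.007,0],[-0.037,0.0119,0],[-0.037,0.0119,0],[-0.037,0.0119,0],[-0.037,0.0119,0],[-0.037,0.0119,0],[-0.037,0.0119,0],[-0.037,0.0119,0]],"twist":[0,0,0,0,0,0,0,0]}'
python3 -m crank '{"slide":[[-0.0159,0.0046,0.02],[0,0,0.03],[0,0,0.02],[0,0,0.01],[0,0,0],[0,0,0],[0,0,0]],"twist":[0.003,0,0,0,0,0,0]}'
python3 -m crank '{"slide":[[0,0,0],[0,0,0]],"twist":[0,0]}'
python3 -c "
from h import *
s=wsnap('w18');print(s['st']['tool_pos'],s['st']['tcp_rot'])"
```

```text
[447.62312104 184.79414925 203.5702015 ] [-1.79895021e+02  4.69875071e-02  8.22922021e+01]
time: 41.9
tool_pos: [498.1, -107.5, 204.5]
tcp_rot: [-180.0, -0.0, 82.2]
ft_force: [0.7, 0.9, -1.0]
finger_gap: 45.5
time: 42.6
tool_pos: [501.6, -122.5, 126.4]
tcp_rot: [179.9, 0.0, 81.8]
ft_force: [-0.4, -0.2, -1.3]
finger_gap: 45.4
time: 42.8
tool_pos: [501.1, -122.4, 125.8]
tcp_rot: [179.9, 0.0, 81.8]
ft_force: [0.4, -0.1, -0.8]
finger_gap: 45.3
[ 501.1096815  -122.3878442   125.77230865] [1.79909252e+02 1.64924107e-02 8.17741057e+01]
```

View pics/w17a.png

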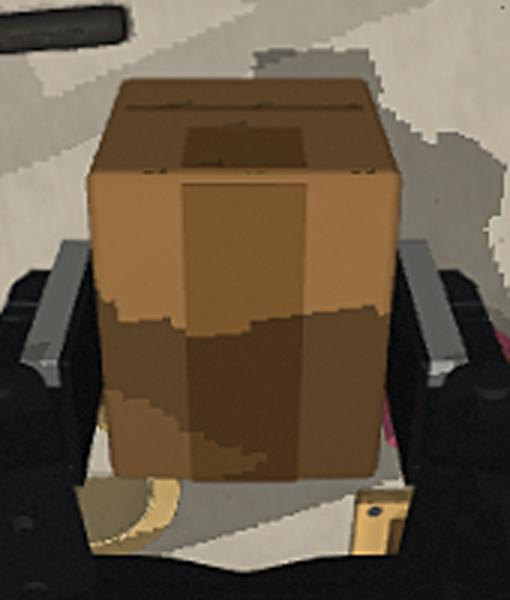

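View pics/w18.png

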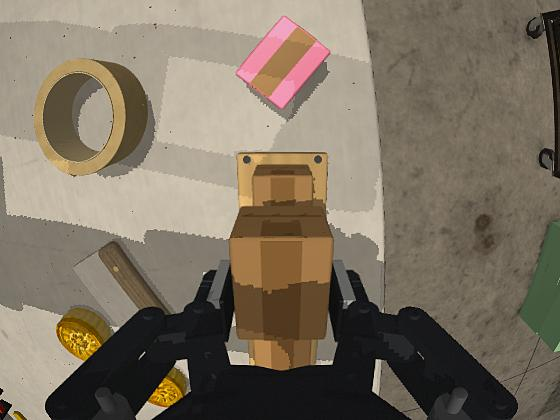

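```bash
python3 -m crank '{"slide":[[0.0015,0.0003,0.005],[0,0,0.01],[0,0,0.01],[0,0,0.01],[0,0,0.01],[0,0,0.005],[0,0,0],[0,0,0]],"twist":[-0.003,0,0,0,0,0,0,0]}'
python3 -m crank '{"slide":[[0,0,0.004],[0,0,0.002],[0,0,0],[0,0,0]],"twist":[0,0,0,0]}'
python3 -c "
from h import *
s=wsnap('w19');print(s['st']['tool_pos'],s['st']['tcp_rot'])
cv2.imwrite('pics/w19b.png',cv2.resize(s['img'][130:360,215:345,::-1],None,fx=5,fy=2.6,interpolation=cv2.INTER_CUBIC))
from bench import viewer
t=viewer.snapshot('top');cv2.imwrite('pics/t19.png',cv2.resize(t['img'][170:250,310:470,::-1],None,fx=5,fy=5,interpolation=cv2.INTER_CUBIC))"
```

```text
time: 43.65
tool_pos: [501.1, -120.9, 74.9]
tcp_rot: [180.0, 0.0, 81.9]
ft_force: [0.3, -0.3, -1.0]
finger_gap: 45.4
time: 44.05
tool_pos: [501.0, -120.9, 68.8]
tcp_rot: [180.0, -0.0, 81.9]
ft_force: [0.0, 0.1, -0.6]
finger_gap: 45.4
[ 501.01625315 -120.85180104   68.84573848] [ 1.79998829e+02 -1.50796703e-03  8.19204449e+01]
```

View pics/w19b.png

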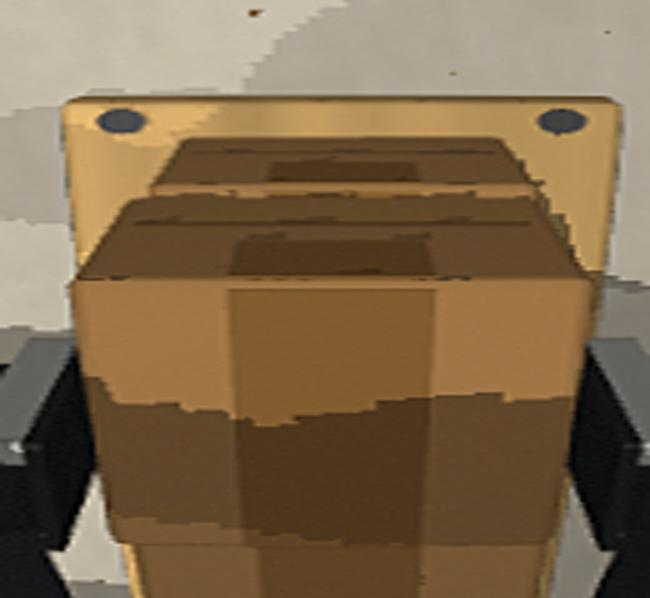

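View pics/t19.png

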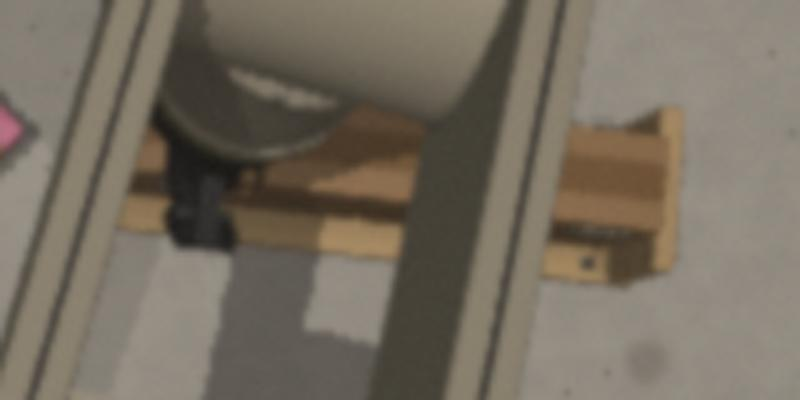

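```bash
python3 -c "
import cv2
im=cv2.imread('pics/w19.png');cv2.imwrite('pics/w19c.png',cv2.resize(im[175:245,220:345],None,fx=6,fy=7,interpolation=cv2.INTER_CUBIC))"
```

```text
(no output)
```

View pics/w19c.png

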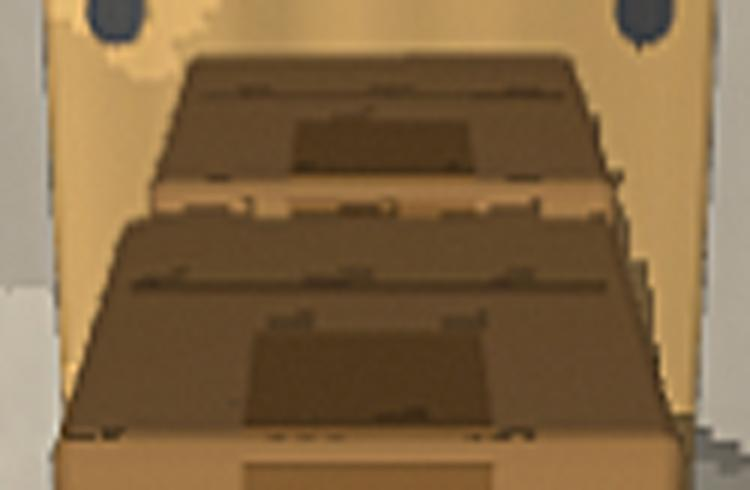

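Run:
```python
from h import *
s=wsnap(); st=s["st"]; z=st["tool_pos"][2]; print(st["tool_pos"],st["tcp_rot"])
R=Ro.from_euler("xyz",st["tcp_rot"],degrees=True).as_matrix()
tl=lambda uv,z:((wray(s,uv,z)-st["tool_pos"])@R).round(2)
f=lambda a:np.array(a)/[6,7]+[220,175]-.4
print("lower",tl(f([(153,183),(612,181)]),56).tolist())
print("held bot",tl(f([(125,219),(614,218)]),z-5.2).tolist(),"top",tl(f([(58,437),(688,433)]),z+38.8).tolist())
```

```text
[ 501.122218   -120.88408176   68.95437204] [1.79985773e+02 1.52438136e-03 8.19210173e+01]
lower [[27.36, -21.39, 12.95], [27.58, 22.83, 12.96]]
held bot [[26.87, -23.2, 5.19], [27.0, 22.12, 5.2]] top [[27.78, -22.82, -38.81], [28.09, 22.26, -38.8]]
```

```bash
python3 -m crank '{"slide":[[0.0003,0.0008,0.003],[0,0,0.002],[0,0,0.001],[0,0,0],[0,0,0]],"twist":[0,0,0,0,0]}'
python3 -m crank '{"slide":[[0,0,0.001],[0,0,0],[0,0,0]],"twist":[0,0,0]}'
python3 -m crank '{"slide":[[0,0,0.0006],[0,0,0],[0,0,0]],"twist":[0,0,0]}'
```

```text
time: 44.7
tool_pos: [501.8, -120.7, 62.7]
tcp_rot: [-180.0, -0.0, 81.9]
ft_force: [0.2, -0.8, -1.4]
finger_gap: 45.4
time: 45.0
tool_pos: [501.9, -120.7, 61.8]
tcp_rot: [180.0, -0.0, 81.9]
ft_force: [0.6, 0.3, -1.4]
finger_gap: 45.2
time: 45.3
tool_pos: [501.8, -120.7, 61.2]
tcp_rot: [-180.0, 0.0, 81.9]
ft_force: [0.2, -0.2, -1.3]
finger_gap: 45.3
```

```bash
python3 -m crank '{"slide":[[0,0,0.0004],[0,0,0],[0,0,0]],"twist":[0,0,0]}'
python3 -m crank '{"slide":[[0,0,0.0004],[0,0,0],[0,0,0]],"twist":[0,0,0]}'
```

```text
time: 45.6
tool_pos: [501.9, -120.7, 61.1]
tcp_rot: [180.0, 0.0, 81.9]
ft_force: [-2.0, 0.9, 4.3]
finger_gap: 45.0
time: 45.9
tool_pos: [502.0, -120.7, 61.1]
tcp_rot: [180.0, 0.0, 81.9]
ft_force: [-4.5, 1.9, 8.0]
finger_gap: 44.9
```

Contact is made. I'll release, retreat and look.

```bash
python3 -m crank '{"slide":[[0,0,0],[0,0,0],[0,0,0],[0,0,0],[0,0,0],[0,0,0],[0,0,0],[0,0,0]],"twist":[0,0,0,0,0,0,0,0]}' 0
python3 -m crank '{"slide":[[0,0,-0.01],[0,0,-0.03],[0,0,-0.04],[0,0,-0.04],[0,0,-0.04],[0,0,-0.04],[-0.025,0,0],[-0.025,0,0]],"twist":[0,0,0,0,0,0,0,0]}' 
python3 -m crank '{"slide":[[0,0,0],[0,0,0],[0,0,0]],"twist":[0,0,0]}'
python3 -c "
from h import *
s=wsnap('w20');print(s['st']['tool_pos'],s['st']['tcp_rot'])
cv2.imwrite('pics/w20a.png',cv2.resize(s['img'][80:320,215:355,::-1],None,fx=5,fy=2.5,interpolation=cv2.INTER_CUBIC))
from bench import viewer
t=viewer.snapshot('scene');cv2.imwrite('pics/s20.png',cv2.resize(t['img'][120:220,260:370,::-1],None,fx=7,fy=6,interpolation=cv2.INTER_CUBIC))"
```

```text
time: 46.7
tool_pos: [501.9, -120.6, 60.4]
tcp_rot: [180.0, -0.0, 81.9]
ft_force: [-0.3, -0.2, 0.2]
finger_gap: 84.9
time: 47.5
tool_pos: [495.9, -170.7, 263.8]
tcp_rot: [179.7, 0.1, 82.0]
ft_force: [0.7, -0.1, -0.6]
finger_gap: 85.5
time: 47.8
tool_pos: [494.8, -169.6, 260.5]
tcp_rot: [-180.0, -0.0, 81.9]
ft_force: [0.3, 0.4, -0.2]
finger_gap: 85.4
[ 494.79873917 -169.58913607  260.54553746] [-1.79997348e+02 -2.00221928e-02  8.19304992e+01]
```

View pics/w20a.png

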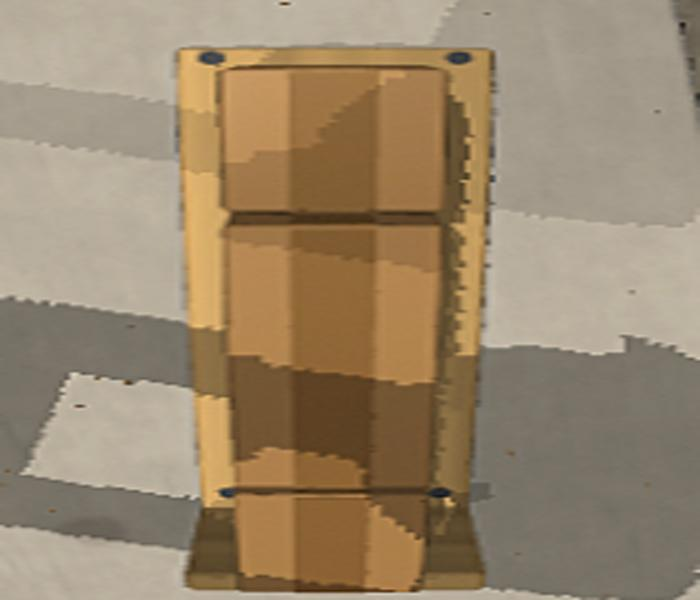

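View pics/s20.png

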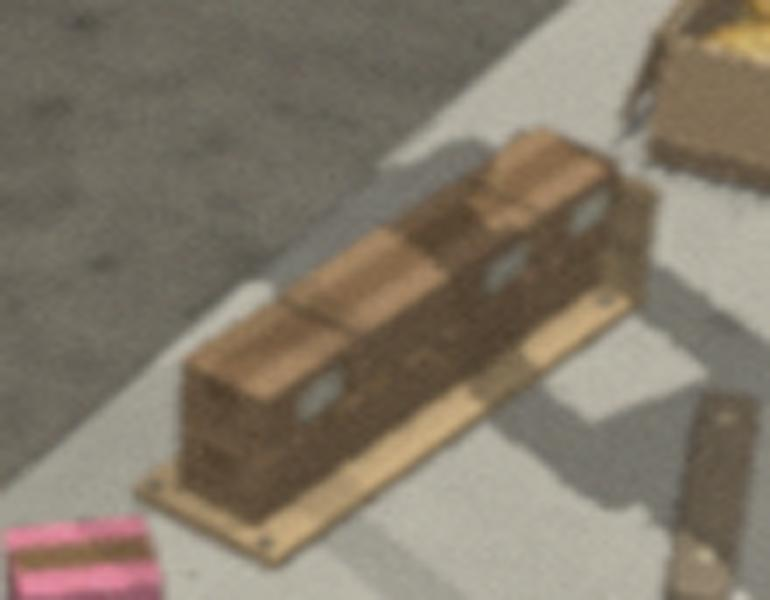

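Run:
```python
from h import *
s=wsnap(); st=s["st"]; print(st["tool_pos"],st["tcp_rot"],st["time"])
R=Ro.from_euler("xyz",st["tcp_rot"],degrees=True).as_matrix()
tl=lambda uv,z:((wray(s,uv,z)-st["tool_pos"])@R)[:,:2].round(1).tolist()
f=lambda a:np.array(a)/[5,2.5]+[215,80]-.4
print("open",tl(f([(222,68),(446,68),(443,212),(226,212)]),100),"tape",tl(f([(292,75),(382,75),(290,205),(379,205)]),100))
print("full",tl(f([(226,226),(442,226),(430,488),(236,488)]),100),"tape",tl(f([(292,235),(378,235),(292,480),(371,480)]),100))
print("stop",tl(f([(237,495),(428,495),(421,591),(240,588)]),100),"tape",tl(f([(292,500),(372,500),(294,580),(366,580)]),100))
P=f([(178,48),(493,48)]);print("plank open end",tl(P,12))
```

```text
[ 494.88100955 -169.43585879  260.37999978] [-1.79990857e+02 -1.51284035e-02  8.19693628e+01] 47.9
open [[77.2, -22.5], [77.2, 21.7], [18.6, 21.9], [18.6, -22.4]] tape [[74.3, -8.7], [74.3, 9.1], [21.4, -9.3], [21.5, 8.8]]
full [[12.7, -22.5], [12.7, 21.8], [-110.6, 22.1], [-110.7, -22.9]] tape [[8.9, -8.9], [8.9, 8.7], [-106.2, -9.9], [-106.2, 8.4]]
stop [[-114.5, -22.8], [-114.4, 21.7], [-171.8, 21.7], [-169.9, -23.6]] tape [[-117.2, -10.0], [-117.1, 8.7], [-164.6, -10.0], [-164.6, 7.8]]
plank open end [[85.5, -39.4], [85.6, 39.4]]
```

```bash
python3 -m crank '{"slide":[[0.03,0,0],[0.04,0,0],[0.04,0,0.02],[0.03,0,0.03],[0,0,0.03],[0,0,0],[0,0,0],[0,0,0]],"twist":[0,0,0,0,0,0,0,0]}'
python3 -c "
from h import *
s=wsnap('w21');print(s['st']['tool_pos'],s['st']['tcp_rot'])
cv2.imwrite('pics/w21a.png',cv2.resize(s['img'][180:340,215:355,::-1],None,fx=5,fy=3.7,interpolation=cv2.INTER_CUBIC))"
```

```text
time: 48.75
tool_pos: [515.6, -32.2, 182.5]
tcp_rot: [179.8, 0.0, 81.9]
ft_force: [0.4, -0.1, 0.1]
finger_gap: 85.3
[515.55142204 -32.16181897 182.52490525] [1.79844827e+02 8.93087795e-03 8.18843966e+01]
```

View pics/w21a.png

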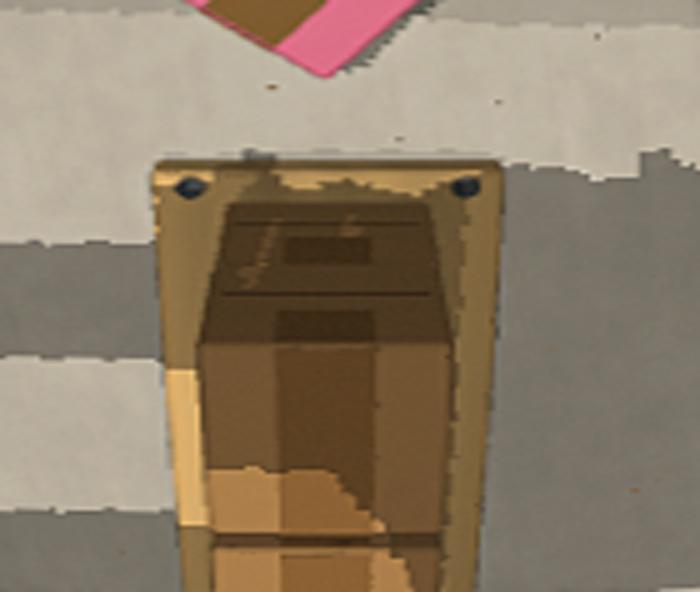

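Run:
```python
from h import *
s=wsnap('w21z'); st=s["st"]; print(st["tool_pos"],st["tcp_rot"])
cv2.imwrite('pics/w21b.png',cv2.resize(s['img'][225:285,250:315,::-1],None,fx=10,fy=10,interpolation=cv2.INTER_CUBIC))
R=Ro.from_euler("xyz",st["tcp_rot"],degrees=True).as_matrix()
tl=lambda uv,z:((wray(s,uv,z)-st["tool_pos"])@R)[:,:2].round(1).tolist()
f=lambda a:np.array(a)/[5,3.7]+[215,180]-.4
print(tl(f([(230,203),(428,203)]),12),tl(f([(200,343),(452,343)]),100),tl(f([(155,160),(500,165)]),12), "joint",tl(f([(206,536),(442,536),(208,546),(440,546)]),100))
```

```text
[515.73473527 -32.2810106  182.72128862] [1.79809755e+02 5.09595653e-03 8.18716395e+01]
[[-63.8, -23.7], [-63.8, 21.0]] [[-61.4, -23.9], [-61.4, 20.5]] [[-49.7, -40.2], [-51.3, 36.9]] joint [[-121.3, -25.1], [-121.3, 20.8], [-124.9, -24.8], [-124.8, 20.5]]
```

View pics/w21b.png

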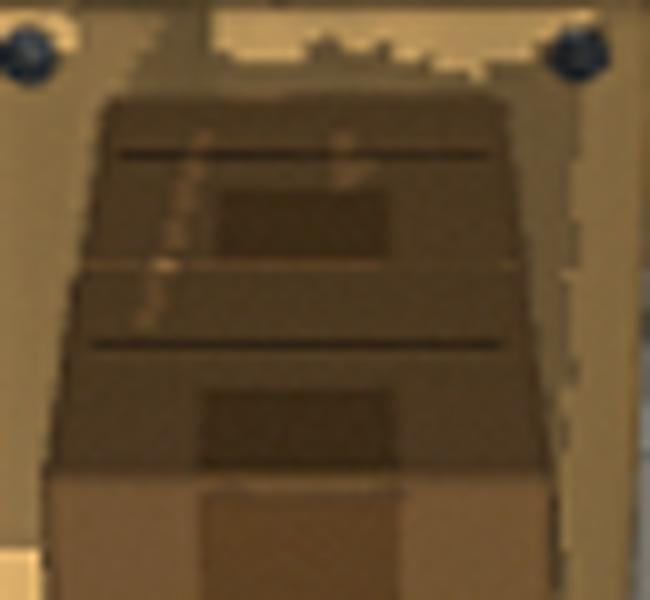

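Run:
```python
from h import *
s=wsnap(); st=s["st"]
R=Ro.from_euler("xyz",st["tcp_rot"],degrees=True).as_matrix()
tl=lambda uv,z:((wray(s,uv,z)-st["tool_pos"])@R)[:,:2].round(2).tolist()
f=lambda a:np.array(a)/10+[250,225]-.45
print("low bottom",tl(f([(108,97),(500,97)]),12),"low top",tl(f([(85,264),(522,264)]),56),"up top",tl(f([(48,470),(552,470)]),100))
print("seams/tape ends h=15?",tl(f([(120,155),(490,155)]),12+12),tl(f([(92,344),(502,344)]),56+12))
print("tapecentre lower/upper",tl(f([(218,250),(388,250)]),54),tl(f([(200,460),(398,460)]),98))
```

```text
low bottom [[-63.46, -24.0], [-63.47, 20.26]] low top [[-62.37, -23.69], [-62.38, 20.17]] up top [[-60.57, -24.07], [-60.57, 20.26]]
seams/tape ends h=15? [[-65.11, -22.0], [-65.12, 18.57]] [[-65.06, -22.3], [-65.06, 17.6]]
tapecentre lower/upper [[-61.74, -10.37], [-61.74, 6.74]] [[-60.61, -10.74], [-60.61, 6.75]]
```

```bash
python3 -m crank '{"slide":[[0,0,-0.03],[0,0,-0.03],[0,0,0],[0,0,0]],"twist":[0,0,0,0]}'
python3 - <<'E'
from bench import viewer
from h import *
t=viewer.snapshot("top");cv2.imwrite('pics/tend.png',t['img'][:,:,::-1])
a=cv2.imread('pics/top0.png')[195:245,165:195].astype(int); b=t['img'][195:245,165:195,::-1].astype(int); print(abs(a-b).mean())
s=viewer.snapshot("scene");cv2.imwrite('pics/send.png',cv2.resize(s['img'][120:300,200:380,::-1],None,fx=3.3,fy=3.3))
E
```

```text
time: 49.3
tool_pos: [515.4, -32.1, 242.1]
tcp_rot: [179.8, 0.0, 81.9]
ft_force: [-0.4, 0.8, -1.1]
finger_gap: 85.2
1.6957777777777778
```

View pics/tend.png

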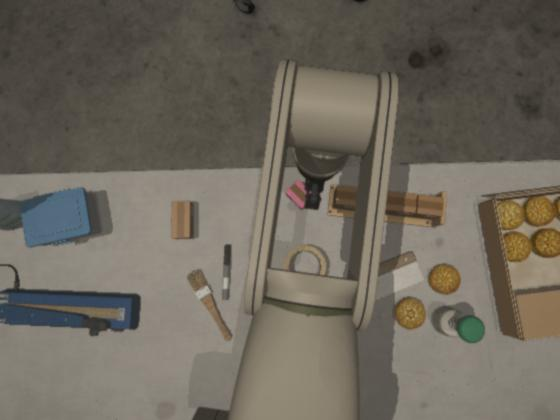

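View pics/send.png

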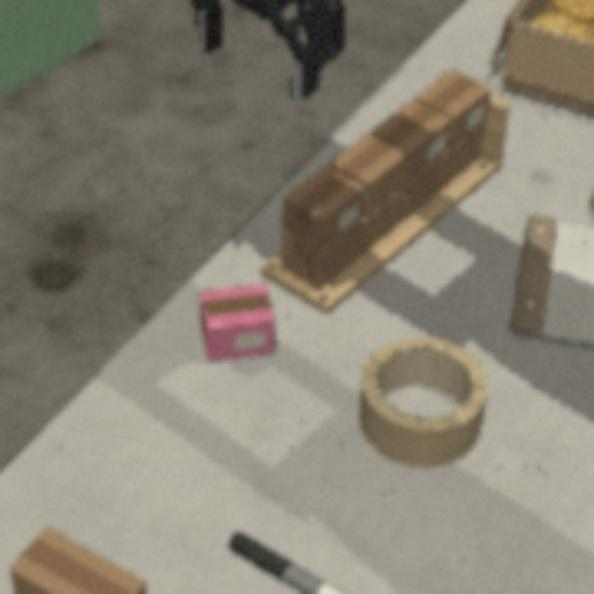

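The final views show the stack complete and flush. The three-quarter carton at (181,220) and the pink look-alike at (299,194) are where they started, and the gripper is clear.

```bash
python3 -c "
from bench import hand_in
print(hand_in())"
```

```text
the job is handed in; nothing more can be done
None
```

The second course is laid and handed in at about 49 s: the full-length carton went across the joint first, then a half-length carton next to the end board, then one at the open end. I set each down until the wrist force showed contact (about 5 to 8 N) before letting go, and only the three cartons needed were handled.

**Full carton:** its centre matched the lower course within a few tenths of a millimetre along and across, measured with the wrist camera.

**Sides:** across the board the three upper cartons line up within about 0.5 mm of each other. At the open end they line up with the lower course too.

**Gaps in the upper course:** I measured about 3.8 mm between the full carton and the stop half, close to the 4 mm planned. Between the full carton and the open half I measured about 5.9 mm in one view and 3.6 mm in another.

**Open end:** the readings disagreed slightly, from about 1.5 mm beyond the lower course to about 1 mm short of it. I took it as flush within about 1 mm and did not correct it.

**Stop end:** I set the half from its held position and checked it only from above, so its end was not measured against the lower course afterwards.

**Everything else:** the last top and scene views show the three-quarter carton, the pink look-alike and the other items where they were. The lower course showed no visible shift, and the gripper was clear of everything.

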